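# Lay tongs and brush in the drying tray, then hold the blower dial at its third click

### The job

Lay the rinsed chrome chip tongs and the tile brush flat in their own compartments of the drying tray on top of the white tile cabinet, each the way round its compartment is shaped for, without dropping them. Then press the red thumb lever of the spring-return dial down past the first two clicks to the third, full blow, which only runs while it is held: keep it there for at least two seconds and finish with the robot still holding it down. Leave everything else on the table where it stands.

Things in the scene. Friction and masses are not known exactly. Their poses are not given: they have to be found in the camera images.
- cabinet: white plastic tile drying cabinet, fixed, 200 (its x) x 280 (its y) x 130 mm high; origin: centre of its underside, on the table, z up. On its flat top: a grey drying tray (local y -73 to +136 mm, rim 4 mm high) with the tongs bay at local y -22 and the brush bay at y +78 mm, both along its x; the dial at the -y end. A door 121 mm high stands open at the +y end, up to 190 mm out; not needed
- tongs_bay_tail (a point): where the tongs' bow end belongs: on the tray floor (130 mm above the table) in the narrow, -x end of the tongs bay. White ribs 9 mm high, 4 mm thick, 35 mm apart inside, stand round this end, its end wall 5 mm farther out. The middle of the bay (local x -36 to +36 mm) has no ribs, for the fingers
- tongs_bay_head (a point): where the tongs' jaw tips belong: on the tray floor in the wide, +x end of the tongs bay, 140 mm from its tail point. Ribs 9 mm high, 49 mm apart inside, end wall 5 mm farther out
- brush_bay_tail (a point): where the end of the brush handle belongs: on the tray floor (130 mm above the table) in the narrow, -x end of the brush bay. White ribs 9 mm high, 4 mm thick, 28 mm apart inside, stand round this end, its end wall 5 mm farther out. The middle of the bay (local x -40 to +26 mm) has no ribs, for the fingers
- brush_bay_head (a point): where the bristle tips belong: on the tray floor in the wide, +x end of the brush bay, 152 mm from its tail point. Ribs 9 mm high, 56 mm apart inside, end wall 5 mm farther out
- tongs: chrome chip tongs, rigid, lying on the table: a narrow V seen from above, 140 mm long along its x, 14 mm high, 50 to 100 g; two upright strips 3 mm thick joined by a bow at -x. Outside width: 22 mm at the bow, 31 mm at the middle, 40 mm at the jaw tips (+x). Origin: middle of its length, on its underside, z up. Grip across both strips at the middle
- tongs_tail (a point): bow end of the tongs, on the underside, 70 mm from the origin towards -x
- tongs_head (a point): jaw-tip end of the tongs, on the centre line (between the tips) at the underside, 70 mm from the origin towards +x
- brush: flat tile brush lying on the table, 152 mm long along its x, 40 to 85 g: tan handle 20 wide, 14 mm high (x -76 to +9 mm), steel ferrule 44 wide, 14 high (x +9 to +31), dark stiff bristles 46 wide, 13 high (x +31 to +76). Origin: middle of its length, on its underside, z up. Grip across the handle 8 mm from the origin towards -x
- brush_tail (a point): end of the brush handle, on the underside, 76 mm from the origin towards -x
- brush_head (a point): bristle-tip end of the brush, on the underside, 76 mm from the origin towards +x
- dial (a joint): turn of the spring-return dial in rad: 0 = off (at rest), growing as the thumb lever is pressed down. Clicks (detents) at 0.35 (first), 0.70 (second), 1.05 (third); end stop at 1.12. A spring drives it back to 0 when let go: no click holds it. Pressing at the pad takes about 2 to 11 N, falling after each click ridge, most at the third
- dial_axis (a point): the dial's axle, which runs along the cabinet's x, 144 mm above the table; the drum has a radius of 24 mm and a width of 42 mm with its cheeks. The lever points to the cabinet's -y, outwards over the table; its elevation above level is 0.611 rad minus the dial's value, so pressing turns it downwards about this axle to 0.44 rad below level at the third click
- lever_pad (a point): centre of the upper face of the ribbed thumb pad (30 mm along the axle x 36 mm along the lever, 8 mm thick) at the lever's end, 78 mm from the axle: press here. At off it is about 189 mm above the table, at the third click about 112 mm; it stays outside the cabinet's end, so a vertical push meets nothing else
- dice_cup: red plastic dice cup, rim diameter 76 mm, 85 mm high, leave alone. Origin: centre of its underside.
- saucer: glass saucer, diameter 116 mm, 18 mm high, leave alone. Origin: centre of its underside.
- tile_rack: clear acrylic rack with standing tiles, 45 x 300 mm (along its y), 41 mm high, leave alone. Origin: centre of its underside.
- tile_wall: two-high wall of green-backed tiles, 183 (along its x) x 36 x 40 mm, leave alone. Origin: centre of its underside.
- tea_mug: blue mug, diameter 76 mm, 88 mm high, leave alone. Origin: centre of its underside.
- chip_stack: stack of chips, diameter 39 mm, 26 mm high, leave alone. Origin: centre of its underside.
Things that resemble listed ones, but are neither listed nor needed, are in the scene too. Leave any pink look-alike of the brush alone.

How it is judged:
By the outcome, as a careful person would: the job done as asked, in the order asked, and still so for the second after the job is handed in, while the arm keeps its last pose, push and grip.
It also fails if it takes over 72 s, if anything falls off the work surface, if the arm or the gripper's body presses on something with over 40 N, if the wrist force passes 120 N, or if a joint passes its speed limit or range.

### The arm

A 7-joint arm with a two-finger parallel gripper is mounted at the origin on the work surface. World frame = base frame: x ahead of the robot, y to its left, z up, the work surface at z = 0. Lengths are in m, angles in rad, forces in N, time in s.
With the tool pointing down it reaches from about 0.425 to 1.025 m from the base axis. Payload 9.4 kg.
Tool frame: the origin (TCP) lies at the very end of the fingers, on their centre line; the grasp point (between the pads) lies 19 mm behind it (hold_point_z is the distance from the TCP to the grasp point, in m); y points along the fingers, x is the direction in which the jaws open and shut, and the axes are right-handed (so a half turn about y gives the same grasp; the last joint's range is limited). The gripper opens to 85 mm and grips with 20 to 120 N. Pads are 22 mm wide; open, the fingers measure 114 mm over their backs; the gripper's body (76 mm by 85 mm) begins 54 mm behind the grasp point. The pads swing forward as they close: fully open they stand 13 mm farther back than shut.
Start: joints at [1.267, 0.599, -0.003, 1.599, 0.002, 0.943, -0.08], TCP at [0.163, -0.706, 0.231] pointing down, gripper open.
Joint ranges: [-2.57, 2.57], [-0.35, 1.97], [-1.29, 1.29], [0.11, 2.56], [-1.05, 4.19], [0.11, 1.86], [-2.63, 2.63]. Speed limits (rad/s): [2.22, 2.22, 3.01, 3.01, 3.14, 3.14, 3.14].

### API

Orientations are given as a unit quaternion [w, x, y, z].
In Python, from station import * gives the robot as it stands. The module is installed in compiled form; this text tells all that it offers.
- The arm moves only by the shell command python3 -m crank 'ROWS' [FORCE]. ROWS is JSON, a list of rows, each an object with "delta_rot": the turn, a rotation vector about the tool's x, y, z in degrees, a list of three; "slide": the shift along the tool's x, y, z in m, a list of three; "fingers": the finger opening in m, from 0 to 0.0854. In form: [{"delta_rot": [ax, ay, az], "slide": [dx, dy, dz], "fingers": fingers}, ...]. A call has 1 to 10 rows; each row shifts and turns the pose as measured when the row begins, along the tool's axes as they then stand; what a row does not reach is not made up. A row lasts 1/8 s, in which the tool goes at most 62.5 mm and 10.7 degrees, less where a joint would pass 70% of its speed; a pose out of reach is approached as far as the arm can. A call is refused whole if a number of a shift passes 0.0625 or a number of a turn 10.7, either way. A call with a gripper value outside its range is refused whole. The fingers move at their own pace and stop on an object; FORCE is the grip in N (left out, the last holds). Time passes only in rows, so rows that do not move let the fingers close. It gives the time, the measured TCP pose, the force and the opening at its end, in the units of the state.
- get_state(): the state, without advancing time (a new reading comes with each control period).
- camera(name): name is "side" or "top"; returns a dict with "pixels" (420x560x3 uint8, red, green, blue), "mtx" (3x3 intrinsics, pixels), "T" (4x4, takes a point from camera to world coordinates). Camera axes: x right, y down, z forward; pixel columns grow to the right and rows downward; lengths in m; the calibration is good to about 2 mm. A picture is of the moment at which its call begins. There is no depth.
- close_job(): hands the job in, once; it reports no verdict.
The state is a dict: "t": time; "joints": joint angles; "joint_vel": joint speeds; "effort": joint torques, N m; "position": TCP position; "tcp_rot": TCP orientation; "contact_force": force on the tool from outside, world axes, zero at the start; "torque": the same for the moment, N m; "grip_width": finger opening in m.
Only numpy, scipy, OpenCV 4.12 (cv2) and the standard library are available. Lean on these libraries where they do the work, as an engineer would, in place of code of your own. Each camera call takes 0.05 s, during which the arm holds its last target. There are 200 camera calls.

## Working session

There is one attempt and no reset: what is moved stays moved. The work goes in short steps, Python scripts to look and compute and a shell command to move; the robot and the scene stay as the last step left them, time stands still between calls to the robot, and variables do not carry over. Pictures are saved under pics/ and viewed, and the job is handed in when it is done.

```bash
mkdir -p pics
python3 - <<'E'
from station import *
import cv2
print(get_state())
for n in("side","top"):
    c=camera(n);cv2.imwrite(f"pics/{n}0.png",c["pixels"][:,:,::-1]);print(c["mtx"],c["T"])
E
```

```text
{'t': 0.0, 'joints': array([ 1.26731288,  0.60015715, -0.00252762,  1.6001193 ,  0.00177603,
        0.9428935 , -0.07978596]), 'joint_vel': array([-0.00029228,  0.00029406, -0.00055277,  0.0014629 , -0.00087149,
        0.0010915 , -0.00077627]), 'effort': array([ 4.68942346e-05, -7.76440001e+01,  1.56519301e+00, -2.58008087e+01,
        1.24440913e-02,  9.00298735e-03,  5.35727452e-06]), 'position': array([ 0.16288843, -0.70598687,  0.23039781]), 'tcp_rot': array([ 0.55368178, -0.55306486,  0.44066548, -0.4397382 ]), 'contact_force': array([ 0.59054283, -0.13491727, -0.11440823]), 'torque': array([0.02386443, 0.01971516, 0.02520155]), 'grip_width': 0.0856284551463696}
[[404.67159329   0.         270.05513131]
 [  0.         404.67159329 208.10796777]
 [  0.           0.           1.        ]] [[-0.88206838 -0.31563428  0.34975759  0.16114494]
 [-0.47062352  0.62445073 -0.62335767  0.57723825]
 [-0.02165334 -0.71444824 -0.69935317  0.90637875]
 [ 0.          0.          0.          1.        ]]
[[378.98557799   0.         275.56652264]
 [  0.         378.98557799 201.30642509]
 [  0.           0.           1.        ]] [[ 0.02403174 -0.99924766  0.0304399   0.48345332]
 [-0.99967136 -0.02429148 -0.00819177 -0.09482566]
 [ 0.00892503 -0.03023303 -0.99950303  1.39277198]
 [ 0.          0.          0.          1.        ]]
```

```bash
ls -la; nproc
```

```text
total 12
drwxr-xr-x  3 agent agent 4096 Dec  5 17:43 .
drwxr-xr-x 23 root  root  4096 Dec  5 17:43 ..
drwxr-xr-x  2 agent agent 4096 Dec  5 17:44 pics
4
```

View pics/side0.png

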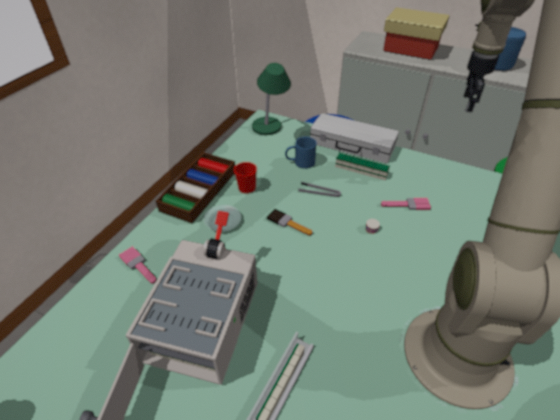

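View pics/top0.png

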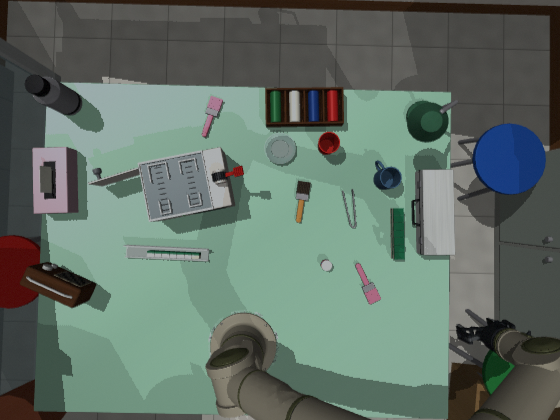

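```bash
cat > h.py <<'E'
from station import *
import numpy as np, cv2
from scipy.spatial.transform import Rotation as R
def ray(c,u,v):
    d=np.linalg.inv(c["mtx"])@[u,v,1]; return c["T"][:3,3],c["T"][:3,:3]@d
def onplane(c,u,v,z):
    o,d=ray(c,u,v); return o+d*(z-o[2])/d[2]
def proj(c,p):
    T=np.linalg.inv(c["T"]); q=c["mtx"]@(T[:3,:3]@p+T[:3,3]); return q[:2]/q[2]
def crop(c,name,x0,y0,x1,y1,s):
    im=c["pixels"][y0:y1,x0:x1,::-1]
    cv2.imwrite(f"pics/{name}.png",cv2.resize(im,None,fx=s,fy=s,interpolation=cv2.INTER_CUBIC))
def st():
    s=get_state(); r=R.from_quat(np.roll(s["tcp_rot"],-1)).as_matrix()
    return s,r
E
python3 - <<'E'
from h import *
t=camera("top");s=camera("side")
crop(t,"t_cab",80,135,260,235,4); crop(t,"t_obj",270,160,420,270,5)
crop(s,"s_cab",110,180,270,380,3); crop(s,"s_obj",220,130,420,260,4)
E
```

```text
(no output)
```

View pics/t_cab.png

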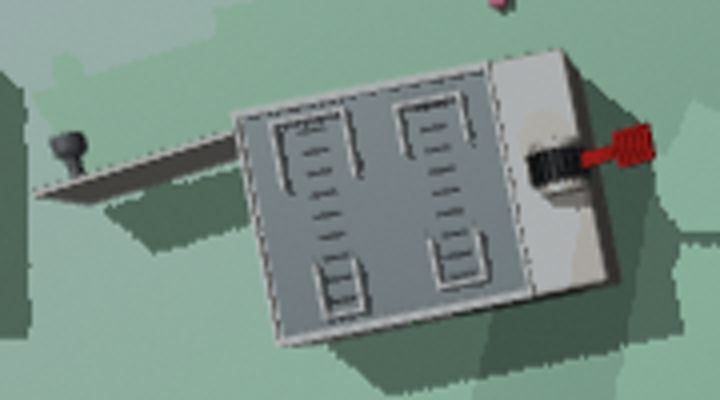

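View pics/t_obj.png

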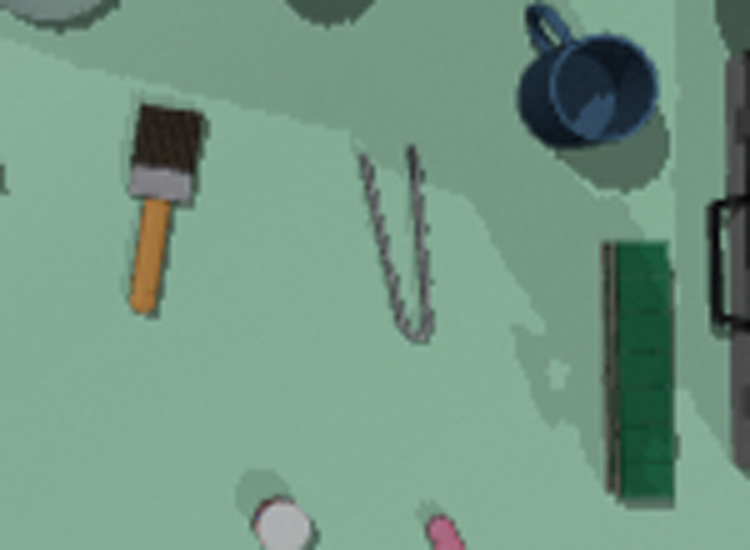

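View pics/s_cab.png

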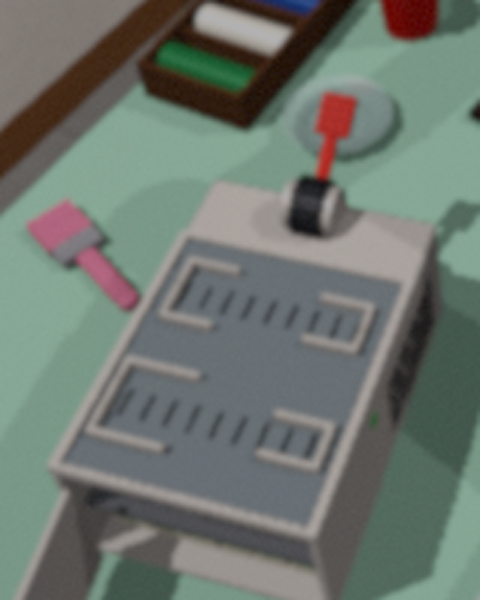

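View pics/s_obj.png

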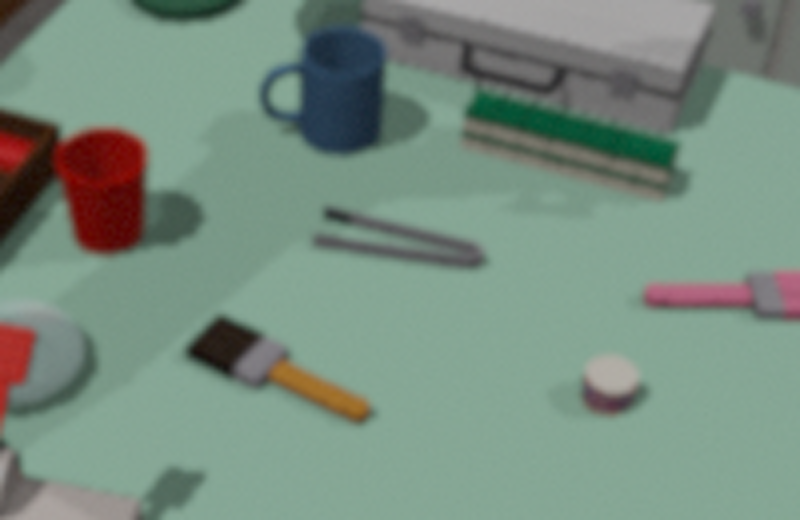

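Run:
```python
from h import *
t=camera("top");s=camera("side")
P=lambda u,v,k,x0,y0:((u+.5)/k-.5+x0,(v+.5)/k-.5+y0)
def pts(c,l,z,k,x0,y0):
    return np.array([onplane(c,*P(u,v,k,x0,y0),z) for u,v in l])
# tray outer rim corners (nose-left-top, right-top, right-bottom, left-bottom)
q=pts(t,[(235,113),(490,65),(533,297),(281,345)],.134,4,80,135); print("top tray\n",q.round(4), q.mean(0))
print([np.linalg.norm(q[i]-q[(i+1)%4]) for i in range(4)])
q2=pts(s,[(185,237),(404,283),(312,535),(52,465)],.134,3,110,180); print("side tray\n",q2.round(4),q2.mean(0))
# ribs
b=pts(t,[(432,98),(462,285)],.139,4,80,135);print("tongs bay ends",b.round(4))
b=pts(t,[(312,115),(346,312)],.139,4,80,135);print("brush bay ends",b.round(4))
pd=[(636,144)];print("pad top",pts(t,pd,.189,4,80,135));print("pad side",pts(s,[(337,115)],.189,3,110,180))
# tongs
a=pts(t,[(363,152),(411,146),(417,341)],.014,5,270,160);print("tongs top",a.round(4))
a=pts(s,[(317,238),(328,211),(484,259)],.014,4,220,130);print("tongs side",a.round(4))
a=pts(t,[(140,105),(205,115),(143,312)],.013,5,270,160);print("brush top",a.round(4))
# brush masks
for c,n,(x0,y0,x1,y1) in((t,"top",(290,175,320,230)),(s,"side",(262,205,318,240))):
    im=c["pixels"][y0:y1,x0:x1].astype(int);r,g,b_=im[...,0],im[...,1],im[...,2]
    m=((r-b_>60)&(r>g+25)).astype(np.uint8)
    ys,xs=np.nonzero(m); 
    W=np.array([onplane(c,x+x0,y+y0,.012)[:2] for x,y in zip(xs,ys)])
    mu=W.mean(0);e=np.linalg.svd(W-mu,full_matrices=False)[2][0]; e*=np.sign(e[0]); p=(W-mu)@e
    print(n,"handle c",mu,"ang",np.degrees(np.arctan2(e[1],e[0])),p.min(),p.max(),len(xs), "tail",mu+e*p.min())
    m=((r<75)&(g<75)&(b_<75)).astype(np.uint8);ys,xs=np.nonzero(m)
    W=np.array([onplane(c,x+x0,y+y0,.012)[:2] for x,y in zip(xs,ys)]);print("brist c",W.mean(0),len(xs))
```

```text
top tray
 [[0.6384 0.3536 0.134 ]
 [0.6838 0.1434 0.134 ]
 [0.4916 0.1021 0.134 ]
 [0.4469 0.309  0.134 ]] [0.56520979 0.22704363 0.134     ]
[np.float64(0.21503919481582817), np.float64(0.19660919580822175), np.float64(0.21167223490809628), np.float64(0.19661818409334356)]
side tray
 [[0.6793 0.1527 0.134 ]
 [0.4973 0.1108 0.134 ]
 [0.4471 0.3148 0.134 ]
 [0.6362 0.3564 0.134 ]] [0.56497903 0.23368044 0.134     ]
tongs bay ends [[0.6544 0.1896 0.139 ]
 [0.5001 0.1601 0.139 ]]
brush bay ends [[0.6377 0.2883 0.139 ]
 [0.4755 0.2549 0.139 ]]
pad top [[0.61492905 0.01520768 0.189     ]]
pad side [[0.60989295 0.02261014 0.189     ]]
tongs top [[ 0.5726 -0.3482  0.014 ]
 [ 0.5779 -0.3832  0.014 ]
 [ 0.4359 -0.3901  0.014 ]]
tongs side [[ 0.5646 -0.3403  0.014 ]
 [ 0.5709 -0.3753  0.014 ]
 [ 0.4328 -0.3779  0.014 ]]
brush top [[ 0.603  -0.1847  0.013 ]
 [ 0.5969 -0.2324  0.013 ]
 [ 0.4522 -0.1903  0.013 ]]
top handle c [ 0.49469683 -0.19412338] ang -7.096178139027972 -0.03973493375961327 0.0391920812373843 105 tail [ 0.45526626 -0.18921471]
brist c [ 0.57869428 -0.20507257] 156
side handle c [ 0.4917094  -0.18724494] ang -8.265457719376982 -0.041692958915970246 0.03953030536000822 129 tail [ 0.45044952 -0.18125118]
brist c [ 0.5772207  -0.19589215] 143
```

```bash
python3 - <<'E'
from h import *
t=camera("top");s=camera("side")
S,r=st();print(S["t"],r.round(3)); p=S["position"]
for c,n,box in((t,"tg",(430,290,560,380)),(s,"sg",(440,60,520,130))):
    x0,y0,x1,y1=box;k=6
    im=np.ascontiguousarray(cv2.resize(c["pixels"][y0:y1,x0:x1,::-1],None,fx=k,fy=k,interpolation=cv2.INTER_CUBIC))
    for d in(0,.1):
      for w in (-.0495,0,.0495):
        u,v=proj(c,p-r[:,1]*d+r[:,0]*w); cv2.drawMarker(im,(int((u-x0+.5)*k),int((v-y0+.5)*k)),(0,0,255) if d==0 else (255,0,255),0,10,1)
    cv2.imwrite(f"pics/{n}.png",im)
for c,n,box in((t,"tb",(190,300,300,410)),(s,"sb",(390,300,530,410))):
    x0,y0,x1,y1=box;k=5
    im=np.ascontiguousarray(cv2.resize(c["pixels"][y0:y1,x0:x1,::-1],None,fx=k,fy=k,interpolation=cv2.INTER_CUBIC))
    for rad in(0.08,.1,.12):
      for a in np.arange(0,6.28,.1):
        u,v=proj(c,np.array([rad*np.cos(a),rad*np.sin(a),0])); cv2.circle(im,(int((u-x0+.5)*k),int((v-y0+.5)*k)),1,(0,0,255),-1)
    cv2.imwrite(f"pics/{n}.png",im)
E
python3 -c "
import cv2,numpy as np
a=cv2.imread('pics/tg.png');b=cv2.imread('pics/sg.png')
c=cv2.imread('pics/tb.png');d=cv2.imread('pics/sb.png')
def f(x):return cv2.resize(x,(400,300))
cv2.imwrite('pics/cal.png',np.vstack([np.hstack([f(a),f(b)]),np.hstack([f(c),f(d)])]))"
```

```text
0.4 [[ 0.225 -0.     0.974]
 [-0.974  0.     0.225]
 [-0.    -1.    -0.   ]]
```

View pics/cal.png

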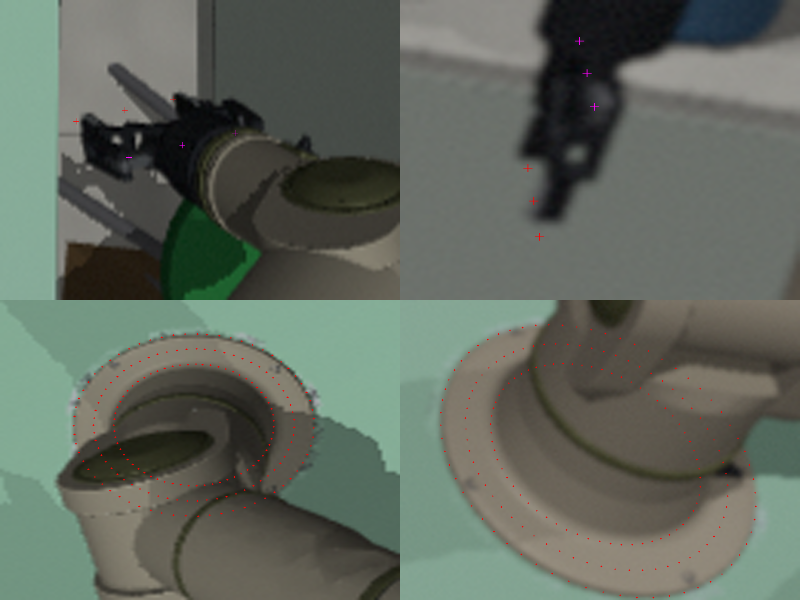

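```bash
python3 -m crank '[{"delta_rot":[0,0.5,0],"slide":[-0.031,0.008,0.0508],"fingers":0.085},{"delta_rot":[0,0.5,0],"slide":[-0.031,0.008,0.0508],"fingers":0.085},{"delta_rot":[0,0.5,0],"slide":[-0.031,0.008,0.0508],"fingers":0.085},{"delta_rot":[0,0.5,0],"slide":[-0.031,0.008,0.0508],"fingers":0.085},{"delta_rot":[0,0.5,0],"slide":[-0.031,0.008,0.0508],"fingers":0.085},{"delta_rot":[0,0.5,0],"slide":[-0.031,0.008,0.0508],"fingers":0.085},{"delta_rot":[0,0.5,0],"slide":[-0.031,0.008,0.0508],"fingers":0.085},{"delta_rot":[0,0.5,0],"slide":[-0.031,0.008,0.0508],"fingers":0.085},{"delta_rot":[0,0,0],"slide":[0,0,0],"fingers":0.085}]' 40
cat >> h.py <<'E'
def go(x,y,z,phi):
    s,r=st(); d=np.array([x,y,z])-s["position"]
    print("t",s["t"],"pos",s["position"].round(4),"phi",np.degrees(np.arctan2(r[1,2],r[0,2])).round(2),"tilt",r[2].round(3),"F",s["contact_force"].round(1),"w",round(s["grip_width"],4))
    c,q=np.cos(np.radians(phi)),np.sin(np.radians(phi))
    Rt=np.array([[q,0,c],[-c,0,q],[0,-1,0]])
    print("slide",(r.T@d).round(4),"rot",np.degrees(R.from_matrix(r.T@Rt).as_rotvec()).round(2))
E
python3 -c "
from h import *
go(.503,-.373,.08,9.2)"
```

```text
t: 1.52
position: [0.5249, -0.3769, 0.1648]
tcp_rot: [-0.536, 0.537, -0.459, 0.462]
contact_force: [-1.0, -0.6, 0.1]
grip_width: 0.0846
t 1.525 pos [ 0.5249 -0.3769  0.1648] phi 8.71 tilt [ 0.004 -1.     0.002] F [-1.  -0.6  0.1] w 0.0846
slide [-0.0075  0.0847 -0.0212] rot [-0.12 -0.49  0.22]
```

```bash
python3 -m crank '[{"delta_rot":[0,-0.5,0],"slide":[-0.0075,0.045,-0.021],"fingers":0.07},{"delta_rot":[0,0,0],"slide":[0,0.04,0],"fingers":0.07},{"delta_rot":[0,0,0],"slide":[0,0,0],"fingers":0.07}]'
python3 - <<'E'
from h import *
go(.503,-.373,.004,9.2)
t=camera("top");s=camera("side")
a=lambda c,x0,y0,x1,y1,k:cv2.resize(c["pixels"][y0:y1,x0:x1,::-1],None,fx=k,fy=k,interpolation=cv2.INTER_CUBIC)
cv2.imwrite("pics/hov1.png",np.hstack([a(t,300,160,400,260,4),a(s,280,150,380,250,4)]))
E
```

```text
t: 1.9
position: [0.5036, -0.3739, 0.0792]
tcp_rot: [-0.538, 0.539, -0.455, 0.46]
contact_force: [-0.2, 0.1, -0.3]
grip_width: 0.07
t 1.9 pos [ 0.5036 -0.3739  0.0792] phi 9.31 tilt [ 0.006 -1.     0.004] F [-0.2  0.1 -0.3] w 0.07
slide [-0.0015  0.0752 -0.0007] rot [-0.21  0.11  0.37]
```

View pics/hov1.png

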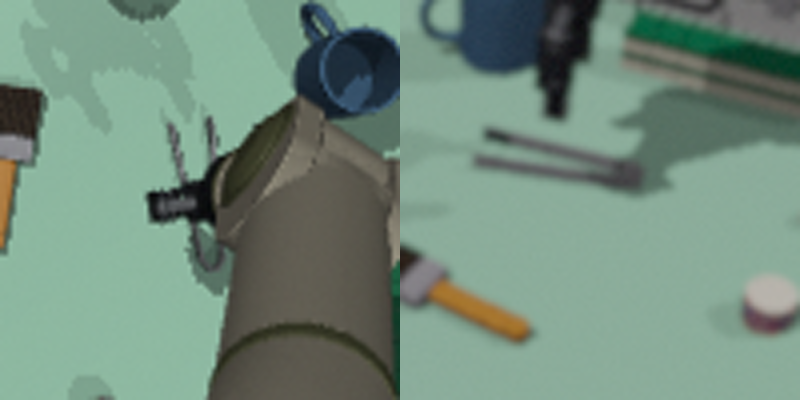

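Top shows the finger row across the tongs at about their middle (crop 180,205); the side view agrees. Descending.

```bash
python3 -m crank '[{"delta_rot":[-0.2,0,0.3],"slide":[-0.001,0.03,0],"fingers":0.07},{"delta_rot":[0,0,0],"slide":[0,0.025,0],"fingers":0.07},{"delta_rot":[0,0,0],"slide":[0,0.012,0],"fingers":0.07},{"delta_rot":[0,0,0],"slide":[0,0.004,0],"fingers":0.07},{"delta_rot":[0,0,0],"slide":[0,0.0,0],"fingers":0.07}]'
python3 - <<'E'
from h import *
go(.503,-.373,.004,9.2)
s=camera("side")
crop(s,"low1",280,130,380,230,6)
E
```

```text
t: 2.62
position: [0.5096, -0.3797, 0.0183]
tcp_rot: [0.539, -0.538, 0.452, -0.465]
contact_force: [0.6, 0.6, 0.3]
grip_width: 0.07
t 2.625 pos [ 0.5096 -0.3797  0.0183] phi 9.15 tilt [ 0.014 -1.     0.013] F [0.6 0.6 0.3] w 0.07
slide [-0.0078  0.0141 -0.0056] rot [-0.74 -0.06  0.78]
```

View pics/low1.png

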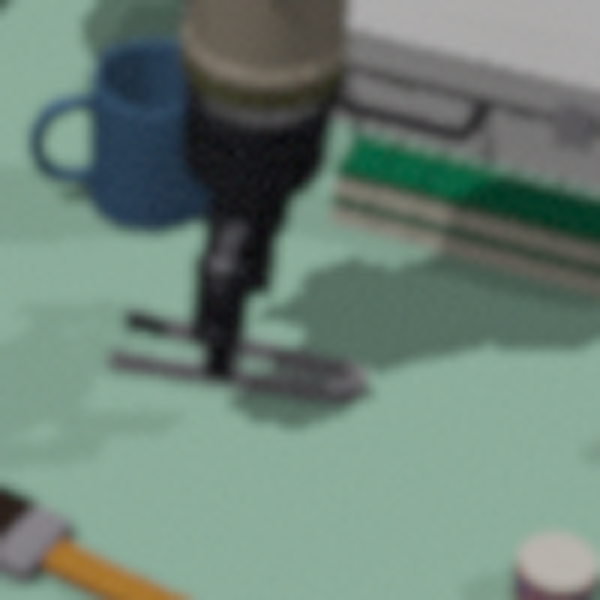

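```bash
python3 -m crank '[{"delta_rot":[-0.7,0,0.8],"slide":[-0.008,0.006,-0.006],"fingers":0.07},{"delta_rot":[0,0,0],"slide":[0,0.007,0],"fingers":0.07},{"delta_rot":[0,0,0],"slide":[0,0.0,0],"fingers":0.07}]'
python3 - <<'E'
from h import *
go(.503,-.373,.004,9.2)
E
```

```text
t: 3.05
position: [0.5025, -0.3725, 0.0057]
tcp_rot: [0.539, -0.538, 0.458, -0.459]
contact_force: [-0.5, -0.4, -1.6]
grip_width: 0.0697
t 3.05 pos [ 0.5025 -0.3725  0.0057] phi 9.15 tilt [-0.    -1.     0.001] F [-0.5 -0.4 -1.6] w 0.0697
slide [0.0006 0.0017 0.0005] rot [-0.07 -0.05 -0.01]
```

```bash
python3 -m crank '[{"delta_rot":[0,0,0],"slide":[0,0.001,0],"fingers":0.04},{"delta_rot":[0,0,0],"slide":[0,0,0],"fingers":0.02},{"delta_rot":[0,0,0],"slide":[0,0,0],"fingers":0.02},{"delta_rot":[0,0,0],"slide":[0,0,0],"fingers":0.02},{"delta_rot":[0,0,0],"slide":[0,0,0],"fingers":0.02}]' 40
python3 -m crank '[{"delta_rot":[0,0,0],"slide":[0,-0.015,0],"fingers":0.02},{"delta_rot":[0,0,0],"slide":[0,-0.03,0],"fingers":0.02},{"delta_rot":[0,0,0],"slide":[0,-0.03,0],"fingers":0.02},{"delta_rot":[0,0,0],"slide":[0,0,0],"fingers":0.02}]'
python3 - <<'E'
from h import *
go(.503,-.373,.08,9.2)
t=camera("top");s=camera("side")
a=lambda c,x0,y0,x1,y1,k:cv2.resize(c["pixels"][y0:y1,x0:x1,::-1],None,fx=k,fy=k,interpolation=cv2.INTER_CUBIC)
cv2.imwrite("pics/lift1.png",np.hstack([a(t,300,160,400,260,4),a(s,280,120,380,220,4)]))
E
```

```text
t: 3.68
position: [0.5027, -0.3729, 0.0049]
tcp_rot: [0.539, -0.538, 0.458, -0.459]
contact_force: [-0.1, -0.5, -0.4]
grip_width: 0.0291
t: 4.18
position: [0.5026, -0.3728, 0.0841]
tcp_rot: [0.539, -0.538, 0.458, -0.459]
contact_force: [0.7, 0.4, -0.1]
grip_width: 0.0288
t 4.175 pos [ 0.5026 -0.3728  0.0841] phi 9.15 tilt [ 0.    -1.     0.002] F [ 0.7  0.4 -0.1] w 0.0288
slide [0.0003 0.0041 0.0004] rot [-0.09 -0.05  0.02]
```

View pics/lift1.png

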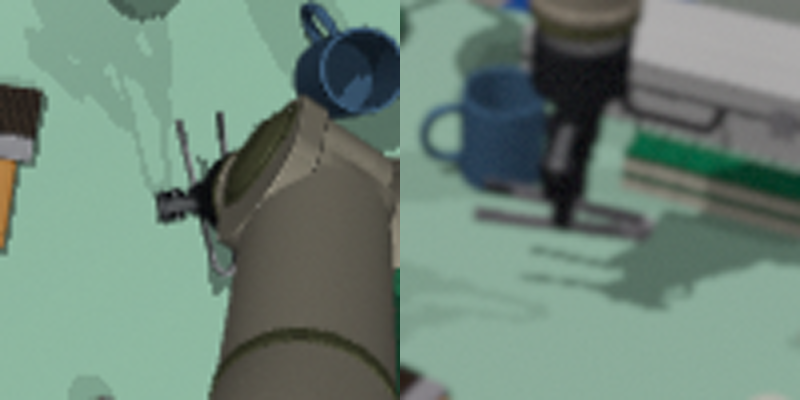

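Run:
```python
from h import *
t=camera("top");s=camera("side");S,r=st();p=S["position"]
P=lambda u,v,k,x0,y0:((u+.5)/k-.5+x0,(v+.5)/k-.5+y0)
for c,n,l,o in((t,"top",[(181,122),(219,113),(223,275)],(300,160)),(s,"side",[(476-400,212),(486-400,186),(648-400,224)],(280,120))):
    q=np.array([onplane(c,*P(u,v,4,*o),.092) for u,v in l])
    m=(q[0]+q[1])/2; d=m-q[2]; print(n,q.round(4)[:,:2].tolist(),"len",np.linalg.norm(d),"ang",np.degrees(np.arctan2(d[1],d[0])),"mid",((m+q[2])/2).round(4), "rel tool",(r.T@((m+q[2])/2-p)).round(4))
```

```text
top [[0.5674, -0.3431], [0.5759, -0.3757], [0.4368, -0.3816]] len 0.13668188634080713 ang 9.355118301843092 mid [ 0.5042 -0.3705  0.092 ] rel tool [-0.0006 -0.0114  0.0033]
side [[0.5633, -0.3304], [0.5701, -0.3636], [0.4374, -0.377]] len 0.13268037527971605 ang 13.036834171221406 mid [ 0.502 -0.362  0.092] rel tool [-0.0093 -0.0114  0.0025]
```

```bash
python3 -m crank '[{"delta_rot":[0,0,0],"slide":[0,-0.04,0],"fingers":0.02},{"delta_rot":[0,0,0],"slide":[0,-0.05,0],"fingers":0.02},{"delta_rot":[0,0,0],"slide":[0,-0.05,0],"fingers":0.02},{"delta_rot":[0,0,0],"slide":[0,-0.05,0],"fingers":0.02},{"delta_rot":[0,0,0],"slide":[-0.03,0,0.01],"fingers":0.02}]'
python3 -m crank '[{"delta_rot":[0,-0.3,0],"slide":[-0.05,0,0.015],"fingers":0.02},{"delta_rot":[0,-0.3,0],"slide":[-0.05,0,0.015],"fingers":0.02},{"delta_rot":[0,-0.3,0],"slide":[-0.05,0,0.015],"fingers":0.02},{"delta_rot":[0,-0.3,0],"slide":[-0.05,0,0.015],"fingers":0.02},{"delta_rot":[0,-0.3,0],"slide":[-0.05,0,0.015],"fingers":0.02},{"delta_rot":[0,-0.3,0],"slide":[-0.05,0,0.015],"fingers":0.02},{"delta_rot":[0,-0.3,0],"slide":[-0.05,0,0.015],"fingers":0.02},{"delta_rot":[0,-0.3,0],"slide":[-0.05,0,0.015],"fingers":0.02},{"delta_rot":[0,0,0],"slide":[0,0,0],"fingers":0.02}]'
python3 -c "
from h import *
go(.574,.174,.25,12.2)"
```

```text
t: 5.0
position: [0.5048, -0.3418, 0.27]
tcp_rot: [-0.537, 0.538, -0.465, 0.454]
contact_force: [0.7, 1.3, -1.0]
grip_width: 0.0291
t: 6.12
position: [0.5518, 0.0885, 0.2644]
tcp_rot: [-0.545, 0.551, -0.456, 0.438]
contact_force: [-1.2, -0.1, -1.2]
grip_width: 0.0289
t 6.125 pos [0.5518 0.0885 0.2644] phi 11.56 tilt [-0.015 -1.    -0.024] F [-1.2 -0.1 -1.2] w 0.0289
slide [-0.0791  0.0147  0.0392] rot [ 1.35 -0.65 -0.85]
```

```bash
python3 -m crank '[{"delta_rot":[0.7,-0.3,-0.4],"slide":[-0.04,0.01,0.02],"fingers":0.02},{"delta_rot":[0.7,-0.3,-0.4],"slide":[-0.039,0.005,0.019],"fingers":0.02},{"delta_rot":[0,0,0],"slide":[0,0,0],"fingers":0.02}]'
python3 - <<'E'
from h import *
go(.574,.174,.19,12.2)
t=camera("top");s=camera("side")
a=lambda c,x0,y0,x1,y1,k:cv2.resize(c["pixels"][y0:y1,x0:x1,::-1],None,fx=k,fy=k,interpolation=cv2.INTER_CUBIC)
cv2.imwrite("pics/ov1.png",np.hstack([a(t,140,130,240,230,4),a(s,140,180,240,280,4)]))
E
```

```text
t: 6.5
position: [0.5736, 0.1736, 0.2461]
tcp_rot: [-0.548, 0.551, -0.445, 0.444]
contact_force: [0.3, 0.1, -0.9]
grip_width: 0.0292
t 6.5 pos [0.5736 0.1736 0.2461] phi 12.04 tilt [ 0.001 -1.    -0.003] F [ 0.3  0.1 -0.9] w 0.0292
slide [-0.0004  0.0561  0.0006] rot [ 0.19 -0.16  0.08]
```

View pics/ov1.png

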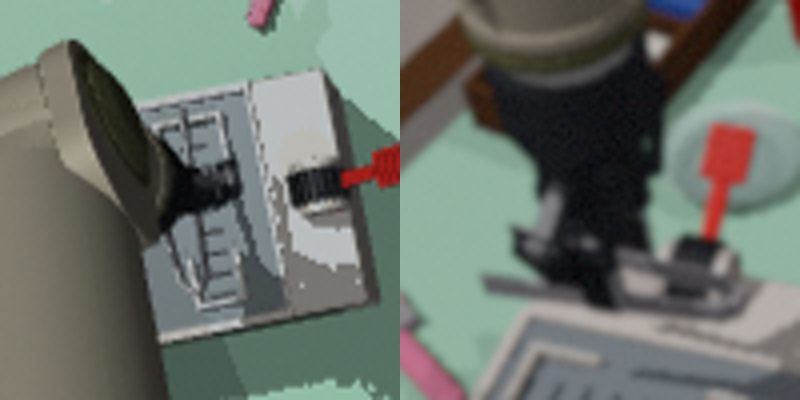

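```bash
python3 -m crank '[{"delta_rot":[0.2,-0.2,0],"slide":[0,0.035,0],"fingers":0.02},{"delta_rot":[0,0,0],"slide":[0,0.03,0],"fingers":0.02},{"delta_rot":[0,0,0],"slide":[0,0.015,0],"fingers":0.02},{"delta_rot":[0,0,0],"slide":[0,0,0],"fingers":0.02}]'
python3 - <<'E'
from h import *
go(.574,.174,.135,12.2)
t=camera("top");s=camera("side")
crop(t,"ov2t",165,145,225,215,8); crop(s,"ov2s",130,190,250,310,5)
E
```

```text
t: 7.1
position: [0.5743, 0.1621, 0.1651]
tcp_rot: [-0.546, 0.549, -0.446, 0.449]
contact_force: [0.7, 0.5, -0.6]
grip_width: 0.0294
t 7.1 pos [0.5743 0.1621 0.1651] phi 11.52 tilt [ 0.006 -1.    -0.001] F [ 0.7  0.5 -0.6] w 0.0294
slide [-0.0119  0.03    0.0021] rot [ 0.04 -0.68  0.34]
```

View pics/ov2t.png

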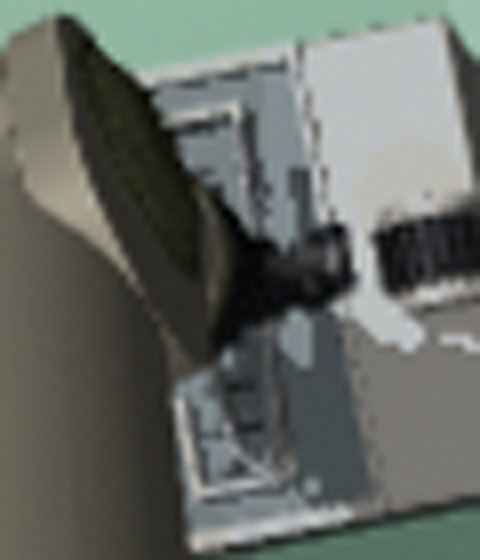

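View pics/ov2s.png

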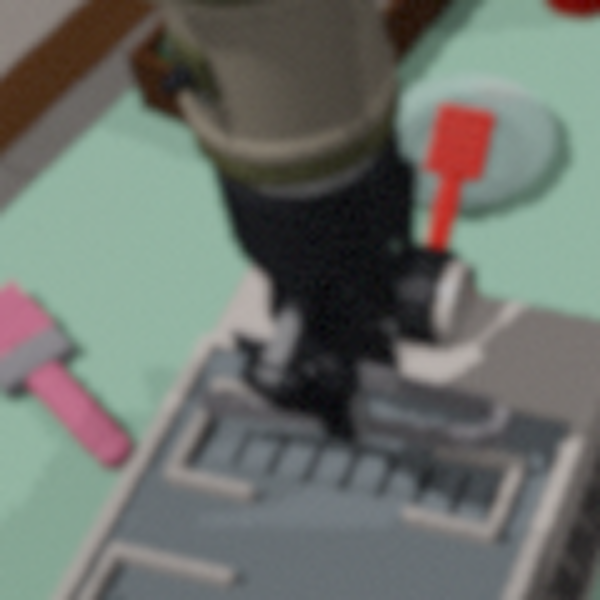

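```bash
python3 -m crank '[{"delta_rot":[0,-0.7,0.3],"slide":[-0.012,0,0.002],"fingers":0.02},{"delta_rot":[0,0,0],"slide":[0,0,0],"fingers":0.02}]'
python3 - <<'E'
from h import *
go(.574,.174,.135,12.2)
t=camera("top");s=camera("side")
crop(t,"ov3t",165,145,225,215,8); crop(s,"ov3s",130,190,250,310,5)
E
```

```text
t: 7.45
position: [0.5755, 0.1763, 0.1682]
tcp_rot: [0.552, -0.549, 0.443, -0.444]
contact_force: [0.8, -0.2, -0.3]
grip_width: 0.029
t 7.45 pos [0.5755 0.1763 0.1682] phi 12.3 tilt [-0.001 -1.     0.005] F [ 0.8 -0.2 -0.3] w 0.029
slide [ 0.002   0.0332 -0.0021] rot [-0.27  0.1  -0.05]
```

View pics/ov3t.png

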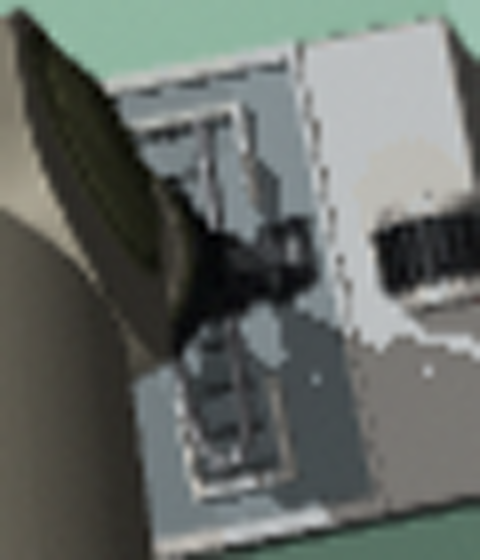

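View pics/ov3s.png

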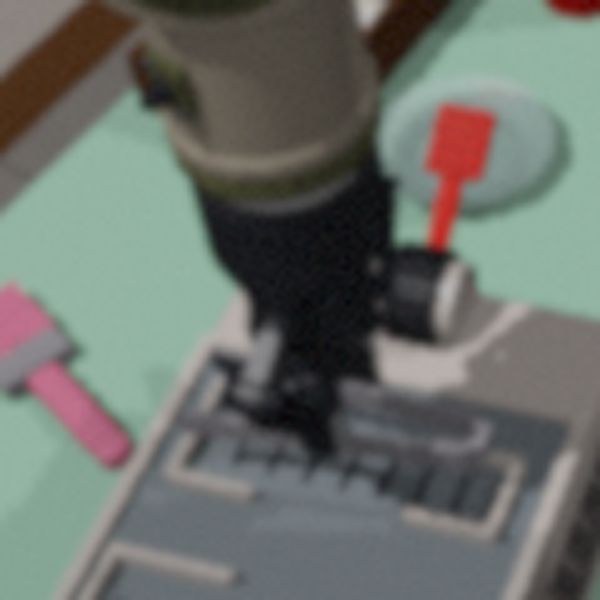

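Run:
```python
from h import *
t=camera("top");S,r=st();p=S["position"]
P=lambda u,v:((u+.5)/8-.5+165,(v+.5)/8-.5+145)
f=lambda u,v,z:onplane(t,*P(u,v),z)
loc=lambda q:(r.T@(q-p)).round(4)   # tool frame x(right) z(forward)
for n,u,v,z in (("bow end",225,470,.17),("bowR",247,445,.175),("bowL",203,440,.175),("tipRstrip outer",217,122,.177),("rib tail L outer",187,440,.139),("rib tail R outer",288,440,.139),("rib tail L low",195,490,.139),("rib tail R low",293,475,.139),("wall tail mid",245,487,.139),("rib head R outer",238,105,.139),("wall head",190,118,.139),("rib head R end",262,215,.139)):
    q=f(u,v,z);print(n,q.round(4),loc(q)[[0,2]])
# predicted pixels (in crop) of bay geometry for tcp-based hypothesis
ex=np.array([np.cos(np.radians(12.3)),np.sin(np.radians(12.3)),0]);ey=np.array([-ex[1],ex[0],0])
im=cv2.resize(t["pixels"][145:215,165:225,::-1],None,fx=8,fy=8,interpolation=cv2.INTER_CUBIC)
pj=lambda q:tuple(int(round(x)) for x in ((proj(t,q)-[165,145]+.5)*8-.5))
for cx,cy,col in((.5768,.1748,(0,0,255)),):
    c=np.array([cx,cy,.139])
    for a,b in((-.075,.0175),(-.075,-.0175),(.075,.0245),(.075,-.0245),(-.036,.0175),(-.036,-.0175),(.036,.0245),(.036,-.0245)):
        cv2.drawMarker(im,pj(c+ex*a+ey*b),col,1,10,1)
cv2.imwrite("pics/fit.png",im)
```

```text
bow end [0.5077 0.1619 0.17  ] [-0.0017 -0.0688]
bowR [0.5179 0.1524 0.175 ] [ 0.0097 -0.0609]
bowL [0.5195 0.17   0.175 ] [-0.0072 -0.0556]
tipRstrip outer [0.6473 0.1679 0.177 ] [0.0219 0.0689]
rib tail L outer [0.5204 0.1844 0.139 ] [-0.0211 -0.0518]
rib tail R outer [0.5214 0.1428 0.139 ] [ 0.0198 -0.0596]
rib tail L low [0.4998 0.1805 0.139 ] [-0.0216 -0.0727]
rib tail R low [0.507  0.1403 0.139 ] [ 0.0192 -0.0742]
wall tail mid [0.5015 0.16   0.139 ] [-0.0012 -0.0754]
rib head R outer [0.6597 0.1677 0.139 ] [0.0247 0.0809]
wall head [0.6538 0.1873 0.139 ] [0.0043 0.0793]
rib head R end [0.6143 0.1564 0.139 ] [0.0262 0.0341]
```

View pics/fit.png

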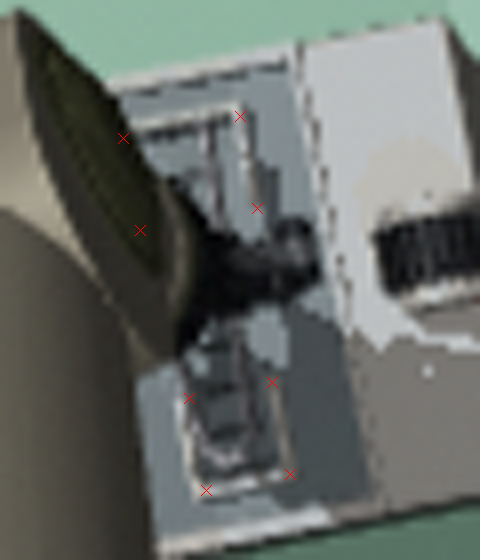

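```bash
python3 -m crank '[{"delta_rot":[-0.2,0,0],"slide":[-0.002,0.008,0.001],"fingers":0.02},{"delta_rot":[0,0,0],"slide":[0,0.006,0],"fingers":0.02},{"delta_rot":[0,0,0],"slide":[0,0,0],"fingers":0.02}]'
python3 - <<'E'
from h import *
go(.576,.1785,.137,12.2)
t=camera("top");s=camera("side")
crop(t,"ov4t",165,145,225,215,8); crop(s,"ov4s",130,190,250,310,5)
E
```

```text
t: 7.98
position: [0.5758, 0.1767, 0.1527]
tcp_rot: [-0.55, 0.55, -0.444, 0.444]
contact_force: [0.4, -1.0, -0.2]
grip_width: 0.029
t 7.975 pos [0.5758 0.1767 0.1527] phi 12.19 tilt [ 0.001 -1.    -0.   ] F [ 0.4 -1.  -0.2] w 0.029
slide [-0.0017  0.0157  0.0005] rot [ 0.02 -0.01  0.04]
```

View pics/ov4t.png

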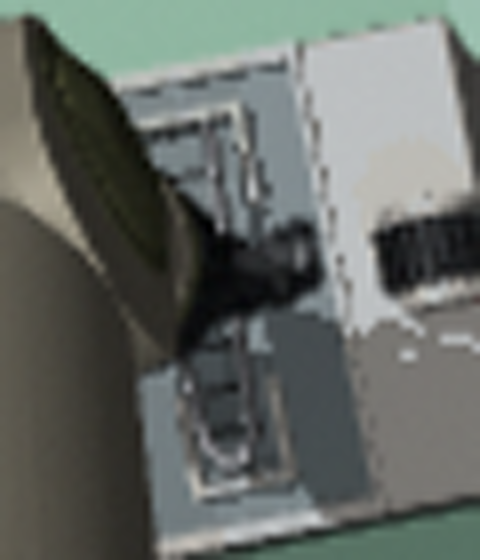

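View pics/ov4s.png

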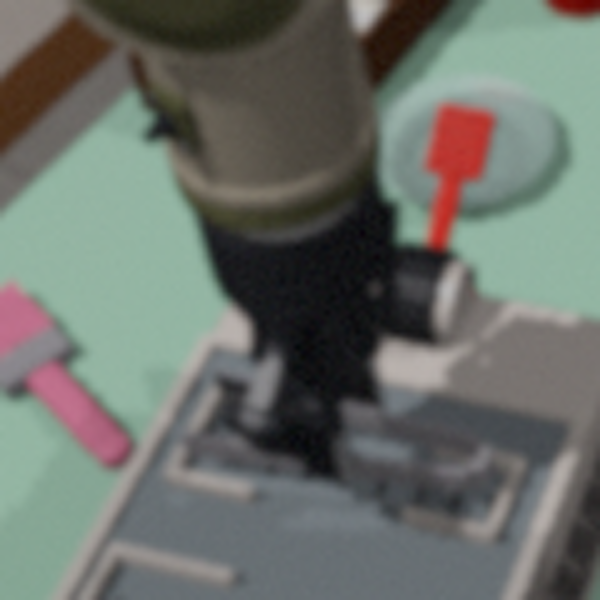

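```bash
python3 -m crank '[{"delta_rot":[0,0,0],"slide":[0,0.006,-0.001],"fingers":0.02},{"delta_rot":[0,0,0],"slide":[0,0.004,0],"fingers":0.02},{"delta_rot":[0,0,0],"slide":[0,0,0],"fingers":0.02}]'
python3 - <<'E'
from h import *
go(.575,.1775,.1355,12.2)
E
```

```text
t: 8.45
position: [0.5751, 0.1765, 0.1426]
tcp_rot: [0.55, -0.55, 0.444, -0.444]
contact_force: [-0.1, 0.5, -0.4]
grip_width: 0.0297
t 8.45 pos [0.5751 0.1765 0.1426] phi 12.18 tilt [ 0.    -1.     0.001] F [-0.1  0.5 -0.4] w 0.0297
slide [-0.0009  0.0071  0.0001] rot [-0.04 -0.02  0.03]
```

```bash
python3 -m crank '[{"delta_rot":[0,0,0],"slide":[-0.0005,0.005,0],"fingers":0.02},{"delta_rot":[0,0,0],"slide":[0,0.002,0],"fingers":0.02},{"delta_rot":[0,0,0],"slide":[0,0,0],"fingers":0.02}]'
python3 - <<'E'
from h import *
go(.575,.1775,.1355,12.2)
t=camera("top");s=camera("side")
crop(t,"ov5t",165,145,225,215,8); crop(s,"ov5s",130,190,250,310,5)
E
```

```text
t: 8.82
position: [0.575, 0.1771, 0.1351]
tcp_rot: [0.55, -0.55, 0.444, -0.444]
contact_force: [0.0, 0.6, -0.4]
grip_width: 0.0293
t 8.825 pos [0.575  0.1771 0.1351] phi 12.19 tilt [ 0.    -1.     0.001] F [ 0.   0.6 -0.4] w 0.0293
slide [-0.0004 -0.0004  0.0001] rot [-0.04 -0.01  0.02]
```

View pics/ov5t.png

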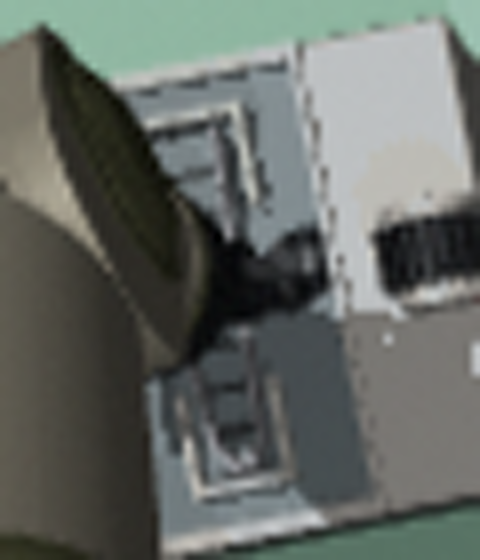

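View pics/ov5s.png

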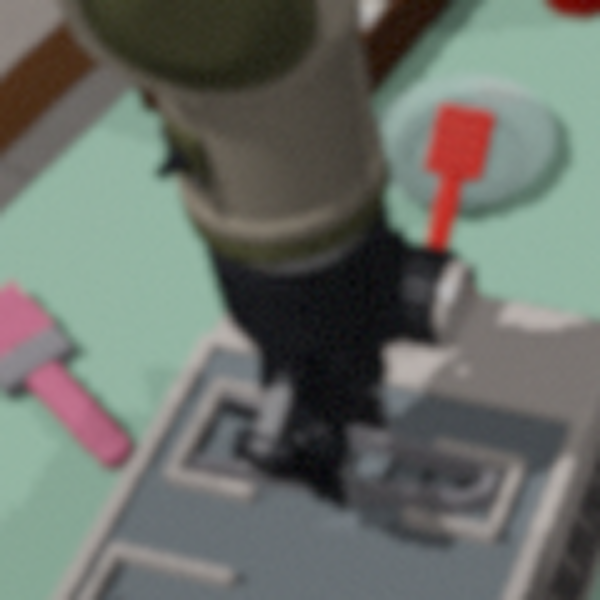

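```bash
python3 -m crank '[{"delta_rot":[0,0,0],"slide":[0,0.001,0],"fingers":0.02},{"delta_rot":[0,0,0],"slide":[0,0.0007,0],"fingers":0.02}]'
python3 -m crank '[{"delta_rot":[0,0,0],"slide":[0,0,0],"fingers":0.034},{"delta_rot":[0,0,0],"slide":[0,0,0],"fingers":0.045},{"delta_rot":[0,0,0],"slide":[0,0,0],"fingers":0.06},{"delta_rot":[0,0,0],"slide":[0,0,0],"fingers":0.06}]'
python3 -c "
from h import *
go(.575,.1775,.1355,12.2)"
```

```text
t: 9.18
position: [0.5752, 0.1772, 0.1349]
tcp_rot: [0.551, -0.55, 0.444, -0.445]
contact_force: [-2.0, -0.4, 8.2]
grip_width: 0.0288
t: 9.68
position: [0.5756, 0.1773, 0.1352]
tcp_rot: [0.551, -0.55, 0.444, -0.445]
contact_force: [-1.0, -0.0, 0.1]
grip_width: 0.0601
t 9.675 pos [0.5756 0.1773 0.1352] phi 12.17 tilt [ 0.    -1.     0.003] F [-1.  -0.   0.1] w 0.0601
slide [-0.0003 -0.0003 -0.0005] rot [-0.15 -0.03  0.01]
```

```bash
python3 -m crank '[{"delta_rot":[0,0,0],"slide":[0,-0.02,0],"fingers":0.06},{"delta_rot":[0,0,0],"slide":[0,-0.04,0],"fingers":0.06},{"delta_rot":[0,0,0],"slide":[0,-0.05,0],"fingers":0.06},{"delta_rot":[0,0,0],"slide":[0,-0.03,0],"fingers":0.06},{"delta_rot":[0,0,0],"slide":[0,0,0],"fingers":0.06}]'
python3 -m crank '[{"delta_rot":[0,2.4,0],"slide":[0.046,0,-0.017],"fingers":0.06},{"delta_rot":[0,2.4,0],"slide":[0.046,0,-0.015],"fingers":0.06},{"delta_rot":[0,2.4,0],"slide":[0.046,0,-0.013],"fingers":0.06},{"delta_rot":[0,2.4,0],"slide":[0.046,0,-0.010],"fingers":0.06},{"delta_rot":[0,2.4,0],"slide":[0.046,0,-0.008],"fingers":0.06},{"delta_rot":[0,2.4,0],"slide":[0.046,0,-0.005],"fingers":0.06},{"delta_rot":[0,2.4,0],"slide":[0.046,0.03,-0.003],"fingers":0.06},{"delta_rot":[0,2.4,0],"slide":[0.046,0.04,0],"fingers":0.06},{"delta_rot":[0,0,0],"slide":[0,0.04,0],"fingers":0.06},{"delta_rot":[0,0,0],"slide":[0,0,0],"fingers":0.06}]'
python3 - <<'E'
from h import *
go(.519,-.198,.06,-7.2)
t=camera("top");s=camera("side")
crop(t,"pl1t",140,140,260,220,6); crop(s,"pl1s",130,190,250,310,5)
crop(t,"br1t",260,150,350,240,6);crop(s,"br1s",240,160,340,260,6)
E
```

```text
t: 10.3
position: [0.5749, 0.1772, 0.2784]
tcp_rot: [0.55, -0.55, 0.444, -0.444]
contact_force: [-0.0, -0.4, -0.9]
grip_width: 0.0601
t: 11.55
position: [0.5219, -0.208, 0.1569]
tcp_rot: [0.464, -0.468, 0.534, -0.53]
contact_force: [-0.3, 0.1, 1.3]
grip_width: 0.0598
t 11.55 pos [ 0.5219 -0.208   0.1569] phi -7.55 tilt [ 0.002 -1.    -0.008] F [-0.3  0.1  1.3] w 0.0598
slide [-0.0097  0.0969 -0.0034] rot [ 0.49 -0.35  0.08]
```

View pics/pl1t.png

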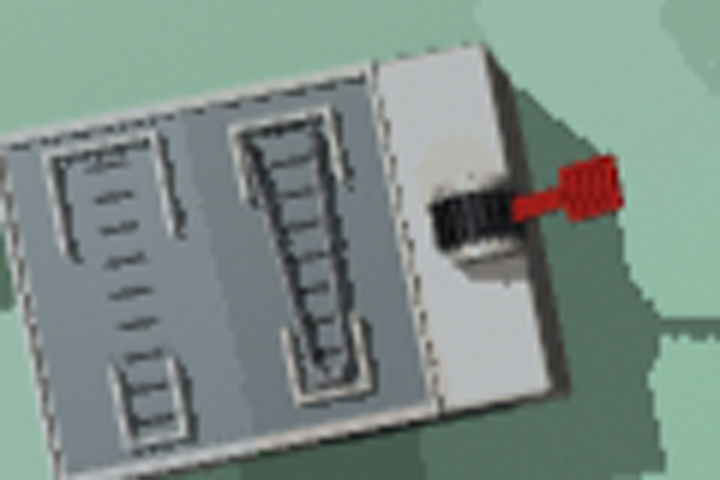

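View pics/pl1s.png

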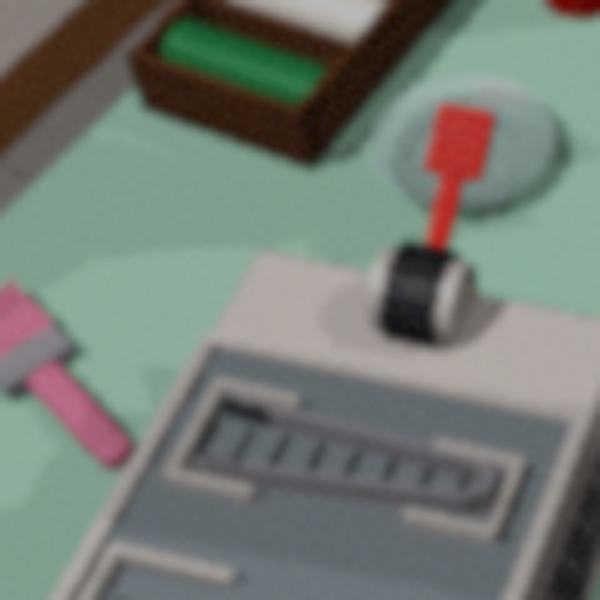

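View pics/br1t.png

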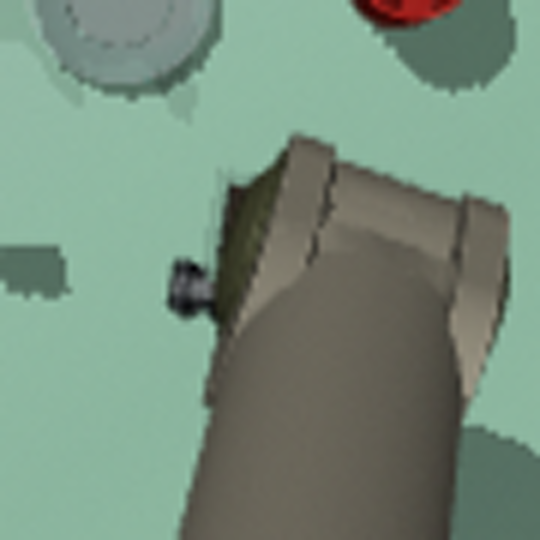

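View pics/br1s.png

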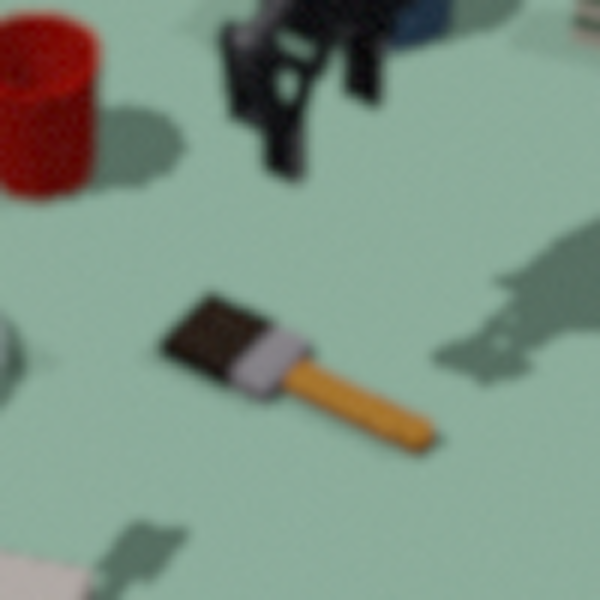

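```bash
python3 -m crank '[{"delta_rot":[0.5,-0.3,0],"slide":[-0.0095,0.04,-0.0034],"fingers":0.06},{"delta_rot":[0,0,0],"slide":[0,0.035,0],"fingers":0.06},{"delta_rot":[0,0,0],"slide":[0,0.02,0],"fingers":0.06},{"delta_rot":[0,0,0],"slide":[0,0,0],"fingers":0.06}]'
python3 - <<'E'
from h import *
go(.519,-.198,.005,-7.2)
s=camera("side")
crop(s,"br2s",240,160,340,260,6)
E
```

```text
t: 12.15
position: [0.5286, -0.1969, 0.0701]
tcp_rot: [-0.472, 0.465, -0.523, 0.535]
contact_force: [-1.1, 0.1, 0.4]
grip_width: 0.0602
t 12.15 pos [ 0.5286 -0.1969  0.0701] phi -6.91 tilt [ 0.003 -1.     0.019] F [-1.1  0.1  0.4] w 0.0602
slide [ 0.0021  0.0649 -0.0106] rot [-1.07  0.29  0.19]
```

View pics/br2s.png

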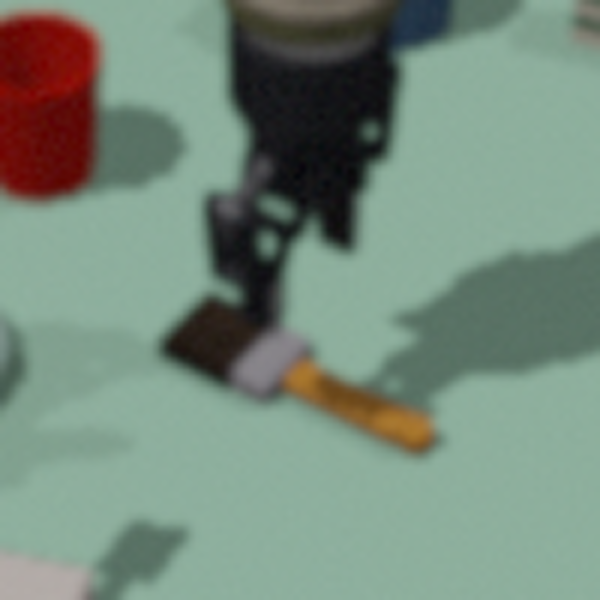

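```bash
python3 -m crank '[{"delta_rot":[-0.6,0,0.1],"slide":[0.001,0.01,-0.007],"fingers":0.06},{"delta_rot":[-0.5,-0.3,0.1],"slide":[0.001,0.015,-0.006],"fingers":0.06},{"delta_rot":[0,0,0],"slide":[0,0.012,0],"fingers":0.06},{"delta_rot":[0,0,0],"slide":[0,0,0],"fingers":0.06}]'
python3 - <<'E'
from h import *
go(.517,-.198,.005,-7.2)
s=camera("side")
crop(s,"br3s",240,160,340,260,6)
E
```

```text
t: 12.7
position: [0.5171, -0.1979, 0.0343]
tcp_rot: [-0.471, 0.47, -0.527, 0.529]
contact_force: [0.1, 0.9, -0.7]
grip_width: 0.0604
t 12.7 pos [ 0.5171 -0.1979  0.0343] phi -6.57 tilt [ 0.001 -1.     0.004] F [ 0.1  0.9 -0.7] w 0.0604
slide [ 0.      0.0293 -0.0002] rot [-0.24  0.63  0.03]
```

View pics/br3s.png

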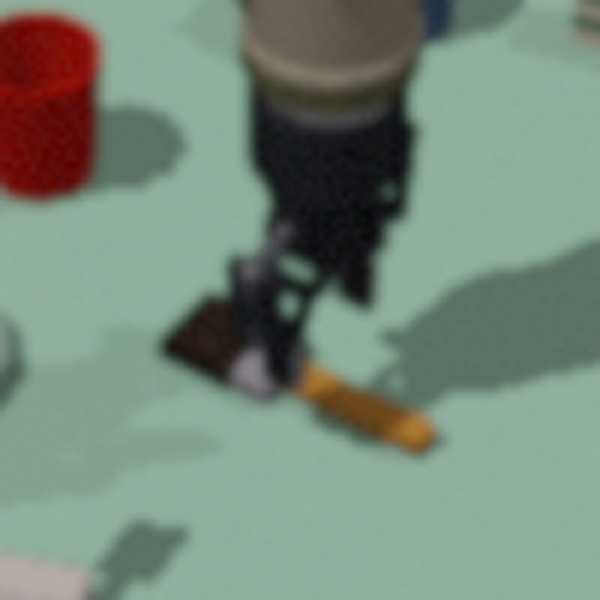

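```bash
python3 -m crank '[{"delta_rot":[-0.2,0.6,0],"slide":[0,0.015,-0.001],"fingers":0.06},{"delta_rot":[0,0,0],"slide":[0,0.010,0],"fingers":0.06},{"delta_rot":[0,0,0],"slide":[0,0.003,0],"fingers":0.06},{"delta_rot":[0,0,0],"slide":[0,0,0],"fingers":0.06}]'
python3 - <<'E'
from h import *
go(.517,-.198,.005,-7.2)
E
```

```text
t: 13.25
position: [0.5165, -0.198, 0.0045]
tcp_rot: [-0.468, 0.468, -0.53, 0.531]
contact_force: [0.3, -0.6, -0.1]
grip_width: 0.0601
t 13.25 pos [ 0.5165 -0.198   0.0045] phi -7.22 tilt [ 0.001 -1.     0.001] F [ 0.3 -0.6 -0.1] w 0.0601
slide [-0.     -0.0005  0.0005] rot [-0.05 -0.02  0.04]
```

```bash
python3 -m crank '[{"delta_rot":[0,0,0],"slide":[0,0,0],"fingers":0.03},{"delta_rot":[0,0,0],"slide":[0,0,0],"fingers":0.01},{"delta_rot":[0,0,0],"slide":[0,0,0],"fingers":0.01},{"delta_rot":[0,0,0],"slide":[0,0,0],"fingers":0.01},{"delta_rot":[0,0,0],"slide":[0,0,0],"fingers":0.01}]' 40
python3 -m crank '[{"delta_rot":[0,0,0],"slide":[0,-0.015,0],"fingers":0.01},{"delta_rot":[0,0,0],"slide":[0,-0.03,0],"fingers":0.01},{"delta_rot":[0,0,0],"slide":[0,-0.03,0],"fingers":0.01},{"delta_rot":[0,0,0],"slide":[0,0,0],"fingers":0.01}]'
python3 - <<'E'
from h import *
go(.517,-.198,.08,-7.2)
t=camera("top");s=camera("side")
a=lambda c,x0,y0,x1,y1,k:cv2.resize(c["pixels"][y0:y1,x0:x1,::-1],None,fx=k,fy=k,interpolation=cv2.INTER_CUBIC)
cv2.imwrite("pics/lift2.png",np.hstack([a(t,265,150,345,230,5),a(s,250,150,330,230,5)]))
E
```

```text
t: 13.88
position: [0.5169, -0.1981, 0.0054]
tcp_rot: [-0.468, 0.467, -0.53, 0.531]
contact_force: [0.1, 0.6, -1.8]
grip_width: 0.0185
t: 14.38
position: [0.5166, -0.1981, 0.0848]
tcp_rot: [-0.468, 0.467, -0.53, 0.531]
contact_force: [-0.5, -0.4, -1.0]
grip_width: 0.0187
t 14.375 pos [ 0.5166 -0.1981  0.0848] phi -7.23 tilt [ 0.001 -1.     0.002] F [-0.5 -0.4 -1. ] w 0.0187
slide [-0.0001  0.0048  0.0004] rot [-0.13 -0.03  0.05]
```

View pics/lift2.png

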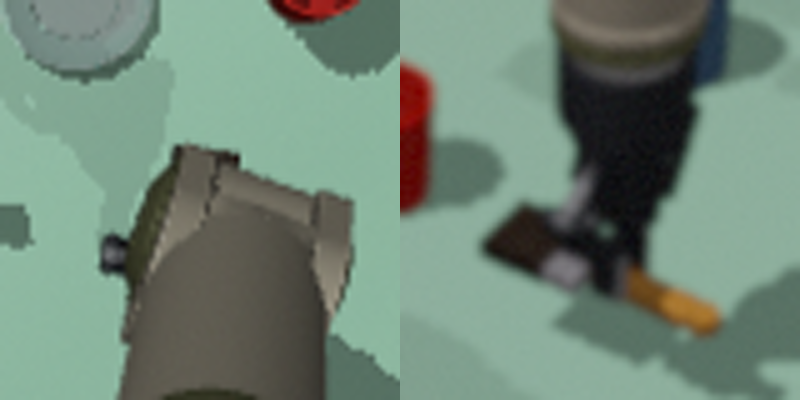

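```bash
python3 -m crank '[{"delta_rot":[0,0,0],"slide":[0,-0.04,0],"fingers":0.01},{"delta_rot":[0,0,0],"slide":[0,-0.05,0],"fingers":0.01},{"delta_rot":[0,0,0],"slide":[0,-0.05,0],"fingers":0.01},{"delta_rot":[0,0,0],"slide":[0,-0.05,0],"fingers":0.01},{"delta_rot":[0,0,0],"slide":[0,0,0],"fingers":0.01}]'
python3 -m crank '[{"delta_rot":[0,-2.1,0],"slide":[-0.05,0,-0.003],"fingers":0.01},{"delta_rot":[0,-2.1,0],"slide":[-0.05,0,-0.001],"fingers":0.01},{"delta_rot":[0,-2.1,0],"slide":[-0.05,0,0.001],"fingers":0.01},{"delta_rot":[0,-2.1,0],"slide":[-0.05,0,0.004],"fingers":0.01},{"delta_rot":[0,-2.1,0],"slide":[-0.05,0,0.006],"fingers":0.01},{"delta_rot":[0,-2.1,0],"slide":[-0.05,0,0.009],"fingers":0.01},{"delta_rot":[0,-2.1,0],"slide":[-0.05,0,0.012],"fingers":0.01},{"delta_rot":[0,-2.1,0],"slide":[-0.05,0,0.014],"fingers":0.01},{"delta_rot":[0,0,0],"slide":[0,0,0],"fingers":0.01}]'
python3 -c "
from h import *
go(.546,.273,.21,12.2)"
```

```text
t: 15.1
position: [0.5143, -0.1969, 0.2733]
tcp_rot: [0.466, -0.47, 0.533, -0.527]
contact_force: [0.2, -0.2, -2.3]
grip_width: 0.0188
t: 16.23
position: [0.5484, 0.2172, 0.2555]
tcp_rot: [-0.534, 0.55, -0.463, 0.445]
contact_force: [0.0, -0.9, -1.7]
grip_width: 0.019
t 16.225 pos [0.5484 0.2172 0.2555] phi 10.06 tilt [-0.005 -0.999 -0.034] F [ 0.  -0.9 -1.7] w 0.019
slide [-0.0552  0.0454  0.0089] rot [ 1.94 -2.14 -0.3 ]
```

```bash
python3 -m crank '[{"delta_rot":[1,-1,-0.1],"slide":[-0.03,0.005,0.006],"fingers":0.01},{"delta_rot":[0.9,-1.1,-0.1],"slide":[-0.025,0.01,0.003],"fingers":0.01},{"delta_rot":[0,0,0],"slide":[0,0.02,0],"fingers":0.01},{"delta_rot":[0,0,0],"slide":[0,0.02,0],"fingers":0.01},{"delta_rot":[0,0,0],"slide":[0,0,0],"fingers":0.01}]'
python3 -c "
from h import *
go(.546,.273,.165,12.2)"
```

```text
t: 16.85
position: [0.5431, 0.2692, 0.1894]
tcp_rot: [-0.545, 0.555, -0.447, 0.442]
contact_force: [-0.6, -0.6, -0.2]
grip_width: 0.019
t 16.85 pos [0.5431 0.2692 0.1894] phi 12.08 tilt [ 0.004 -1.    -0.014] F [-0.6 -0.6 -0.2] w 0.019
slide [-0.0032  0.0243  0.004 ] rot [ 0.8  -0.12  0.21]
```

```bash
python3 -m crank '[{"delta_rot":[0.8,-0.1,0.2],"slide":[-0.003,0.01,0.004],"fingers":0.01},{"delta_rot":[0,0,0],"slide":[0,0.014,0],"fingers":0.01},{"delta_rot":[0,0,0],"slide":[0,0,0],"fingers":0.01}]'
python3 - <<'E'
from h import *
go(.546,.273,.15,12.2)
t=camera("top");s=camera("side")
crop(t,"bv1t",130,150,220,225,7); crop(s,"bv1s",110,220,230,340,5)
E
```

```text
t: 17.23
position: [0.5467, 0.2719, 0.1637]
tcp_rot: [-0.55, 0.55, -0.444, 0.445]
contact_force: [-0.1, -0.5, -0.7]
grip_width: 0.0187
t 17.225 pos [0.5467 0.2719 0.1637] phi 12.1 tilt [ 0. -1.  0.] F [-0.1 -0.5 -0.7] w 0.0187
slide [-0.0013  0.0137 -0.0004] rot [-0.02 -0.1   0.03]
```

View pics/bv1t.png

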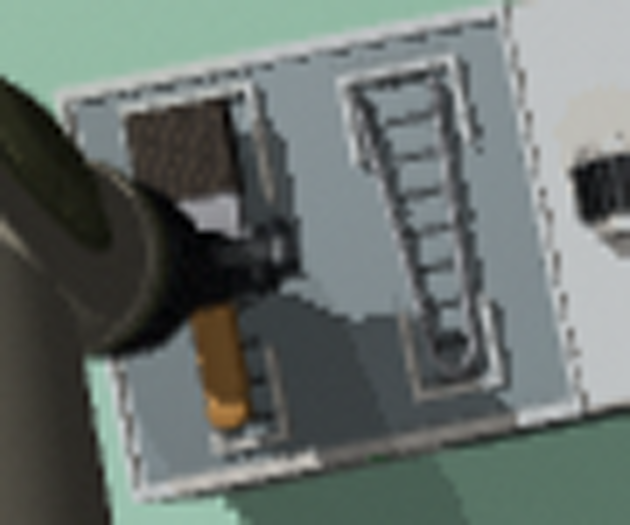

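View pics/bv1s.png

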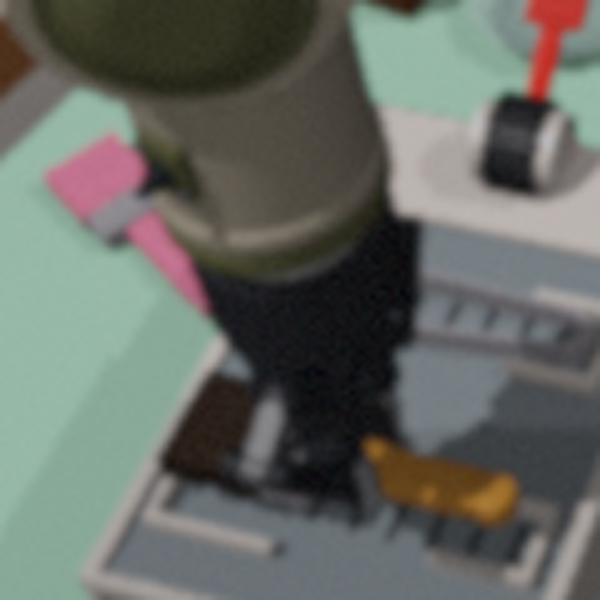

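Run:
```python
from h import *
t=camera("top");S,r=st();p=S["position"]
def f(u,v,z,k,x0,y0): return onplane(t,(u+.5)/k-.5+x0,(v+.5)/k-.5+y0,z)
loc=lambda q:(r.T@(q-p))[[0,2]].round(4)
b=lambda n,u,v,z:print(n,loc(f(u,v,z,7,130,150)))
b("bristle L",125,118,.1717);b("bristle R",230,97,.1717);b("handle end",228,430,.170);b("hL",204,400,.172);b("hR",247,400,.172);b("hL2",190,325,.172);b("hR2",236,315,.172)
a=lambda n,u,v:print(n,loc(f(u,v,.139,6,140,140)))
a("head outer L",48,155);a("head outer R",160,133);a("headR low",182,237);a("headL low",73,260)
a("tail outer L low",123,448);a("tail outer R low",192,440);a("tailL up",113,362);a("tailR up",177,352)
ex=r[:,2]
im=cv2.imread("pics/pl1t.png")
pj=lambda q:tuple(int(round(x)) for x in ((proj(t,q)-[140,140]+.5)*6-.5))
c=np.array([.5560,.2723,.139]);ey=-r[:,0]
for w,x in((.014,-.081),(-.014,-.081),(.028,.081),(-.028,.081),(.014,-.04),(-.014,-.04),(.028,.026),(-.028,.026)): cv2.drawMarker(im,pj(c+ex*x+ey*w),(0,0,255),1,8,1)
cv2.imwrite("pics/fitb.png",im)
print("c loc",loc(c))
```

```text
bristle L [-0.0216  0.082 ]
bristle R [0.0275 0.0826]
handle end [-0.0011 -0.068 ]
hL [-0.0089 -0.0525]
hR [ 0.0105 -0.0562]
hL2 [-0.0091 -0.0174]
hR2 [ 0.0125 -0.0168]
head outer L [-0.0303  0.0911]
head outer R [0.0324 0.0917]
headR low [0.0341 0.0328]
headL low [-0.0271  0.0314]
tail outer L low [-0.0184 -0.0756]
tail outer R low [ 0.0196 -0.0783]
tailL up [-0.0154 -0.028 ]
tailR up [ 0.0201 -0.0291]
c loc [0.0019 0.0083]
```

View pics/fitb.png

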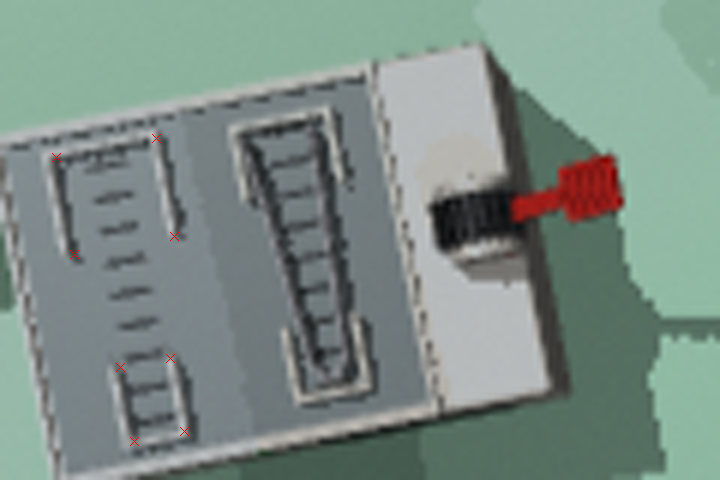

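```bash
python3 -m crank '[{"delta_rot":[0,0,0],"slide":[-0.0005,0.008,0],"fingers":0.01},{"delta_rot":[0,0,0],"slide":[0,0.006,0],"fingers":0.01},{"delta_rot":[0,0,0],"slide":[0,0,0],"fingers":0.01}]'
python3 - <<'E'
from h import *
go(.5465,.2724,.1355,12.2)
t=camera("top");s=camera("side")
crop(t,"bv2t",130,150,220,225,7); crop(s,"bv2s",110,220,230,340,5)
E
```

```text
t: 17.75
position: [0.5477, 0.2732, 0.151]
tcp_rot: [0.551, -0.549, 0.444, -0.445]
contact_force: [-0.1, 0.2, -0.6]
grip_width: 0.0187
t 17.75 pos [0.5477 0.2732 0.151 ] phi 12.11 tilt [-0.001 -1.     0.004] F [-0.1  0.2 -0.6] w 0.0187
slide [ 0.0006  0.0155 -0.0014] rot [-0.23 -0.09 -0.05]
```

View pics/bv2t.png

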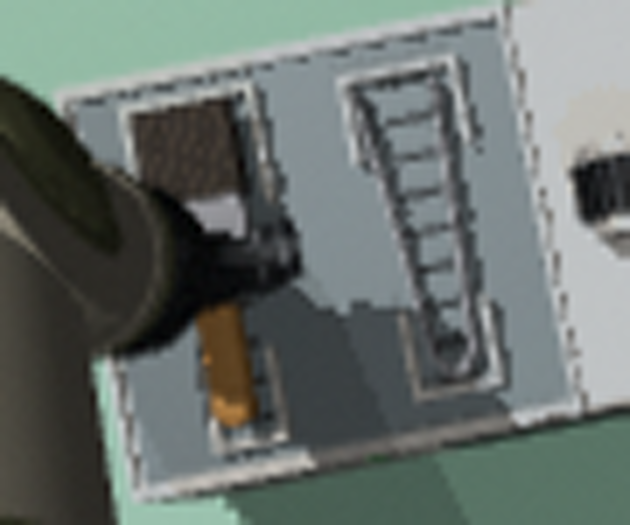

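View pics/bv2s.png

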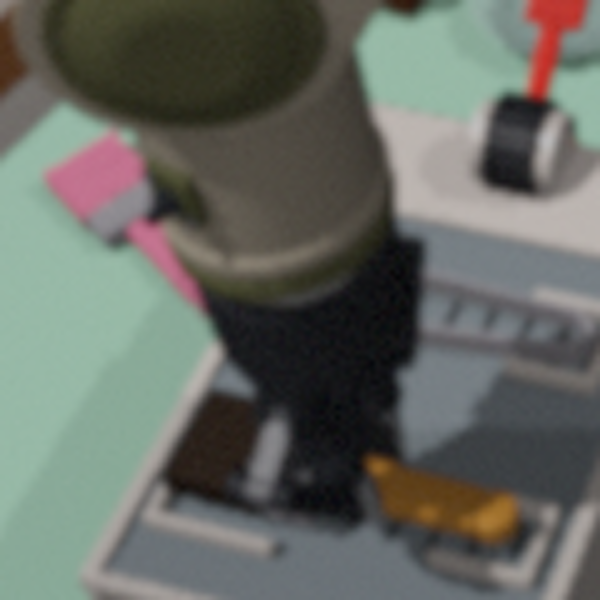

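```bash
python3 -m crank '[{"delta_rot":[-0.2,-0.1,0],"slide":[0.0003,0.004,-0.0015],"fingers":0.01},{"delta_rot":[0,0,0],"slide":[0,0.005,0],"fingers":0.01},{"delta_rot":[0,0,0],"slide":[0,0,0],"fingers":0.01}]'
python3 - <<'E'
from h import *
go(.5463,.2724,.1355,12.2)
E
```

```text
t: 18.23
position: [0.5465, 0.2727, 0.142]
tcp_rot: [0.551, -0.55, 0.444, -0.444]
contact_force: [1.3, 0.4, -1.6]
grip_width: 0.0184
t 18.225 pos [0.5465 0.2727 0.142 ] phi 12.2 tilt [-0.001 -1.     0.001] F [ 1.3  0.4 -1.6] w 0.0184
slide [ 0.0002  0.0065 -0.0002] rot [-0.07  0.   -0.06]
```

```bash
python3 -m crank '[{"delta_rot":[0,0,0],"slide":[0,0.0045,0],"fingers":0.01},{"delta_rot":[0,0,0],"slide":[0,0.002,0],"fingers":0.01},{"delta_rot":[0,0,0],"slide":[0,0.001,0],"fingers":0.01}]'
python3 - <<'E'
from h import *
go(.5463,.2724,.1355,12.2)
t=camera("top")
crop(t,"bv3t",130,150,220,225,7)
E
```

```text
t: 18.6
position: [0.5466, 0.2728, 0.1351]
tcp_rot: [0.551, -0.55, 0.444, -0.444]
contact_force: [-4.5, -1.9, 19.6]
grip_width: 0.0182
t 18.6 pos [0.5466 0.2728 0.1351] phi 12.2 tilt [-0.001 -1.     0.002] F [-4.5 -1.9 19.6] w 0.0182
slide [ 0.0003 -0.0004 -0.0003] rot [-0.09  0.   -0.06]
```

View pics/bv3t.png

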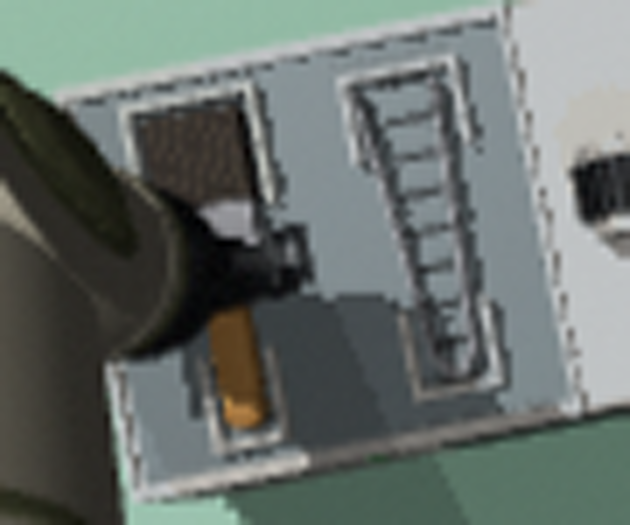

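```bash
python3 -m crank '[{"delta_rot":[0,0,0],"slide":[0,-0.0003,0],"fingers":0.01},{"delta_rot":[0,0,0],"slide":[0,0,0],"fingers":0.024},{"delta_rot":[0,0,0],"slide":[0,0,0],"fingers":0.035},{"delta_rot":[0,0,0],"slide":[0,0,0],"fingers":0.045},{"delta_rot":[0,0,0],"slide":[0,0,0],"fingers":0.045}]'
python3 -m crank '[{"delta_rot":[0,0,0],"slide":[0,-0.015,0],"fingers":0.045},{"delta_rot":[0,0,0],"slide":[0,-0.04,0],"fingers":0.045},{"delta_rot":[0,0,0],"slide":[0,-0.05,0],"fingers":0.04},{"delta_rot":[0,0,0],"slide":[0,-0.05,0],"fingers":0.03},{"delta_rot":[0,0,0],"slide":[0,0,0],"fingers":0.01}]'
python3 - <<'E'
from h import *
go(.6,.02,.25,12.2)
E
```

```text
t: 19.27
position: [0.5468, 0.2729, 0.1354]
tcp_rot: [0.551, -0.549, 0.444, -0.444]
contact_force: [-0.2, 0.1, -0.5]
grip_width: 0.0448
t: 19.9
position: [0.5466, 0.2728, 0.299]
tcp_rot: [0.552, -0.549, 0.444, -0.444]
contact_force: [0.5, -0.7, -0.6]
grip_width: 0.0128
t 19.9 pos [0.5466 0.2728 0.299 ] phi 12.21 tilt [-0.002 -1.     0.004] F [ 0.5 -0.7 -0.6] w 0.0128
slide [ 0.2585  0.0485 -0.0014] rot [-0.2   0.01 -0.12]
```

Run:
```python
from h import *
t=camera("top");s=camera("side")
crop(t,"pl2t",130,140,250,225,6); crop(s,"pl2s",110,190,240,340,4)
O=np.array([.5712,.1986,0]);a=np.radians(12.2);ex=np.array([np.cos(a),np.sin(a),0]);ey=np.array([-ex[1],ex[0],0])
im=t["pixels"].astype(int);m=((im[...,0]>110)&(im[...,1]<70)&(im[...,2]<70));m[:,:200]=0;m[:,250:]=0;m[:150]=0;m[200:]=0
ys,xs=np.nonzero(m)
W=np.array([onplane(t,x,y,.187) for x,y in zip(xs,ys)])+[0,.002,0]-O
L=np.c_[W@ex,W@ey];pad=L[L[:,1]<np.median(L[:,1])+.0]
k=L[:,1]<L[:,1].min()+.028
print(len(xs),"y range",L[:,1].min(),L[:,1].max(),"pad x mean",L[k,0].mean(),L[k,0].min(),L[k,0].max(),"arm x",L[~k,0].mean())
```

```text
115 y range -0.1986906242122022 -0.1417964381343746 pad x mean 0.004573752024397225 -0.010659752253568064 0.019571539687660216 arm x 0.0020448621969918522
```

View pics/pl2t.png

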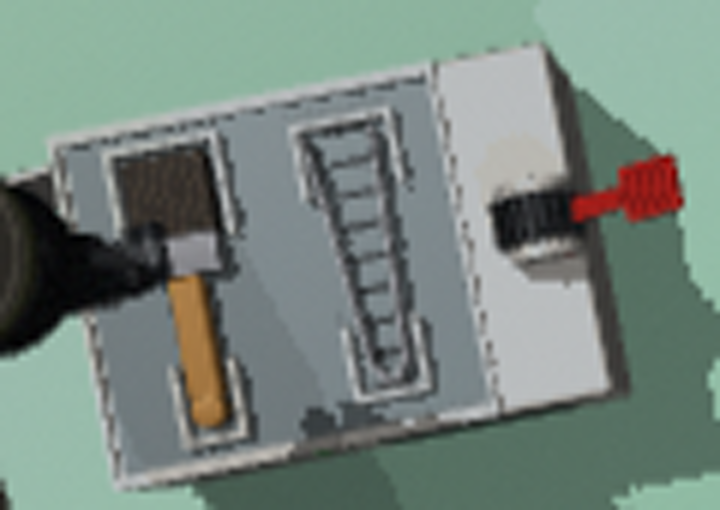

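View pics/pl2s.png

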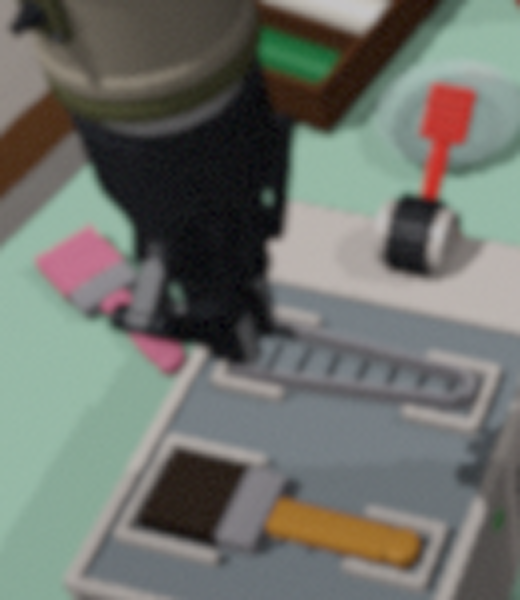

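```bash
python3 -m crank '[{"delta_rot":[0,0,0],"slide":[0.045,0,0.002],"fingers":0},{"delta_rot":[0,0,0],"slide":[0.05,0,0.002],"fingers":0},{"delta_rot":[0,0,0],"slide":[0.05,0,0.002],"fingers":0},{"delta_rot":[0,0,0],"slide":[0.05,0,0.002],"fingers":0},{"delta_rot":[0,0,0],"slide":[0.05,0,0.002],"fingers":0},{"delta_rot":[0,0,0],"slide":[0,0,0],"fingers":0}]' 60
python3 -c "
from h import *
go(.6156,.0117,.23,12.2)"
```

```text
t: 20.75
position: [0.6044, 0.0274, 0.2867]
tcp_rot: [-0.547, 0.556, -0.447, 0.439]
contact_force: [-0.8, 0.4, -0.2]
grip_width: 0.0001
t 20.75 pos [0.6044 0.0274 0.2867] phi 12.42 tilt [ 0.    -1.    -0.017] F [-0.8  0.4 -0.2] w 0.0001
slide [0.0178 0.0566 0.0085] rot [0.95 0.22 0.01]
```

```bash
python3 -m crank '[{"delta_rot":[0.9,0.2,0],"slide":[0.017,0.015,0.008],"fingers":0},{"delta_rot":[0,0,0],"slide":[0,0.03,0],"fingers":0},{"delta_rot":[0,0,0],"slide":[0,0.012,0],"fingers":0},{"delta_rot":[0,0,0],"slide":[0,0,0],"fingers":0}]'
python3 - <<'E'
from h import *
go(.6156,.0117,.205,12.2)
t=camera("top");s=camera("side")
a=lambda c,x0,y0,x1,y1,k:cv2.resize(c["pixels"][y0:y1,x0:x1,::-1],None,fx=k,fy=k,interpolation=cv2.INTER_CUBIC)
cv2.imwrite("pics/lv1.png",np.hstack([a(t,190,130,270,210,5),a(s,170,160,250,240,5)]))
E
```

```text
t: 21.25
position: [0.6135, 0.0141, 0.2247]
tcp_rot: [-0.549, 0.552, -0.446, 0.441]
contact_force: [0.0, -0.5, 1.0]
grip_width: 0.0002
t 21.25 pos [0.6135 0.0141 0.2247] phi 12.29 tilt [-0.002 -1.    -0.007] F [ 0.  -0.5  1. ] w 0.0002
slide [0.0029 0.0197 0.0017] rot [ 0.39  0.09 -0.12]
```

View pics/lv1.png

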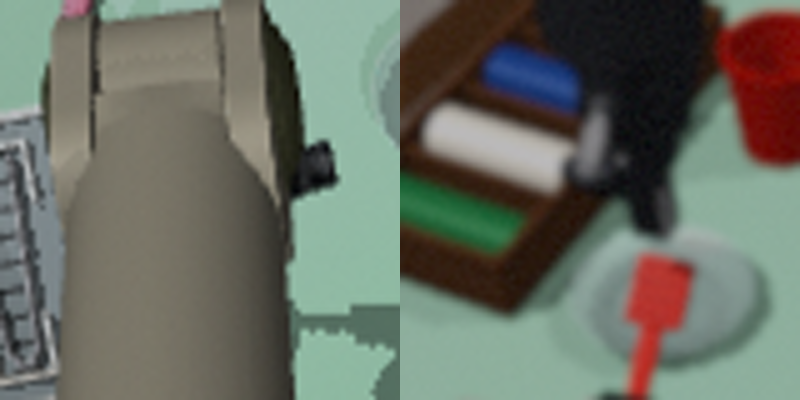

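```bash
python3 -m crank '[{"delta_rot":[0.4,0.1,-0.1],"slide":[0.003,0.012,0.0015],"fingers":0},{"delta_rot":[0,0,0],"slide":[0,0.008,0],"fingers":0},{"delta_rot":[0,0,0],"slide":[0,0.008,0],"fingers":0},{"delta_rot":[0,0,0],"slide":[0,0.008,0],"fingers":0}]'
python3 - <<'E'
from h import *
go(.6156,.0117,.18,12.2)
s=camera("side")
crop(s,"lv2",180,180,260,260,7)
E
```

```text
t: 21.85
position: [0.6181, 0.0119, 0.1905]
tcp_rot: [0.552, -0.548, 0.442, -0.446]
contact_force: [-0.1, -0.5, 5.5]
grip_width: 0.0
t 21.85 pos [0.6181 0.0119 0.1905] phi 12.21 tilt [ 0.001 -1.     0.008] F [-0.1 -0.5  5.5] w 0.0
slide [-0.0003  0.0105 -0.0026] rot [-0.45  0.01  0.04]
```

View pics/lv2.png

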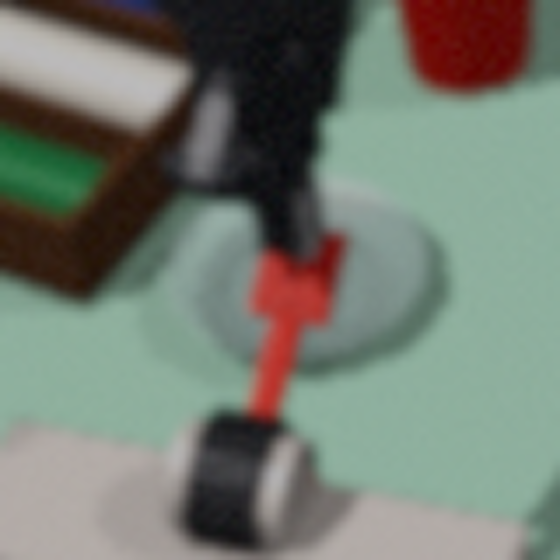

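```bash
python3 -m crank '[{"delta_rot":[-0.4,0,0],"slide":[0,0.01,-0.002],"fingers":0},{"delta_rot":[0,0,0],"slide":[0,0.01,0],"fingers":0},{"delta_rot":[0,0,0],"slide":[0,0.01,0],"fingers":0},{"delta_rot":[0,0,0],"slide":[0,0.01,0],"fingers":0}]'
python3 - <<'E'
from h import *
go(.6156,.0117,.13,12.2)
s=camera("side")
crop(s,"lv3",180,180,260,260,7)
E
```

```text
t: 22.4
position: [0.6183, 0.0096, 0.1499]
tcp_rot: [0.551, -0.549, 0.442, -0.446]
contact_force: [-0.8, -1.9, 2.7]
grip_width: 0.0002
t 22.4 pos [0.6183 0.0096 0.1499] phi 12.13 tilt [ 0.003 -1.     0.005] F [-0.8 -1.9  2.7] w 0.0002
slide [-0.0027  0.0199 -0.0023] rot [-0.29 -0.07  0.19]
```

View pics/lv3.png

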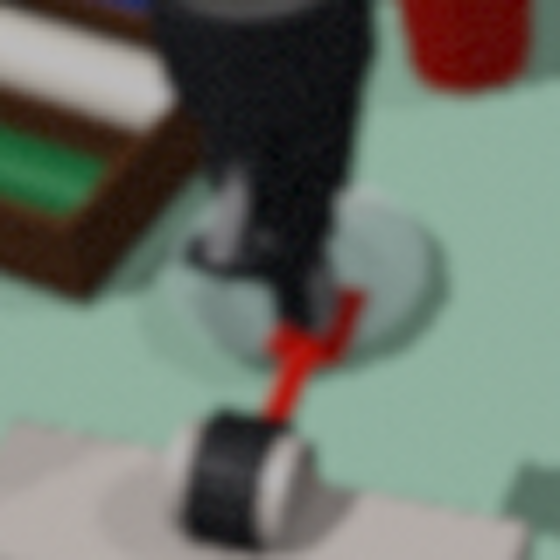

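Finger sits on the pad's middle, lever now about level (pad at crop 310,330). Pressing on.

```bash
python3 -m crank '[{"delta_rot":[-0.3,0,0.2],"slide":[-0.003,0.01,-0.002],"fingers":0},{"delta_rot":[0,0,0],"slide":[0,0.01,0],"fingers":0},{"delta_rot":[0,0,0],"slide":[0,0.007,0],"fingers":0},{"delta_rot":[0,0,0],"slide":[0,0.004,0],"fingers":0}]'
python3 -c "
from h import *
go(.6156,.0117,.112,12.2)"
```

```text
t: 22.95
position: [0.6167, 0.0144, 0.118]
tcp_rot: [0.551, -0.549, 0.444, -0.444]
contact_force: [-0.9, 0.7, 7.6]
grip_width: -0.0002
t 22.95 pos [0.6167 0.0144 0.118 ] phi 12.16 tilt [-0.003 -1.     0.002] F [-0.9  0.7  7.6] w -0.0002
slide [ 0.0024  0.006  -0.0017] rot [-0.13 -0.04 -0.14]
```

```bash
python3 -m crank '[{"delta_rot":[0,0,0],"slide":[0.001,0.003,-0.001],"fingers":0},{"delta_rot":[0,0,0],"slide":[0,0.0015,0],"fingers":0}]'
python3 - <<'E'
from h import *
go(.6156,.0117,.112,12.2)
s=camera("side");t=camera("top")
crop(s,"lv4",180,180,260,260,7); crop(t,"lv4t",190,140,260,200,8)
E
```

```text
t: 23.2
position: [0.6166, 0.015, 0.114]
tcp_rot: [0.552, -0.548, 0.444, -0.444]
contact_force: [-1.2, -1.4, 8.6]
grip_width: -0.0001
t 23.2 pos [0.6166 0.015  0.114 ] phi 12.23 tilt [-0.004 -1.     0.004] F [-1.2 -1.4  8.6] w -0.0001
slide [ 0.003   0.0019 -0.0017] rot [-0.24  0.03 -0.23]
```

View pics/lv4.png

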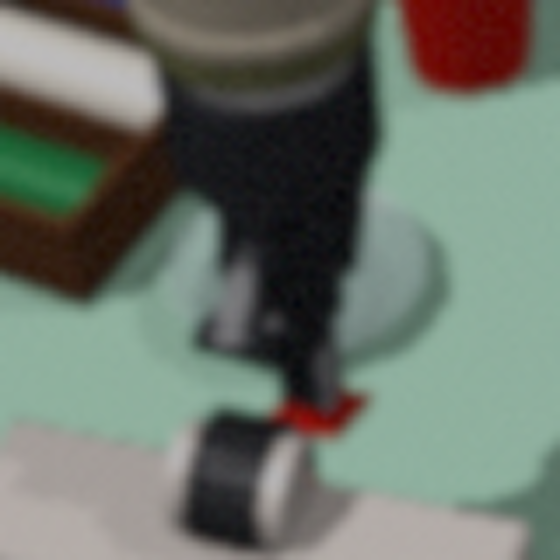

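View pics/lv4t.png

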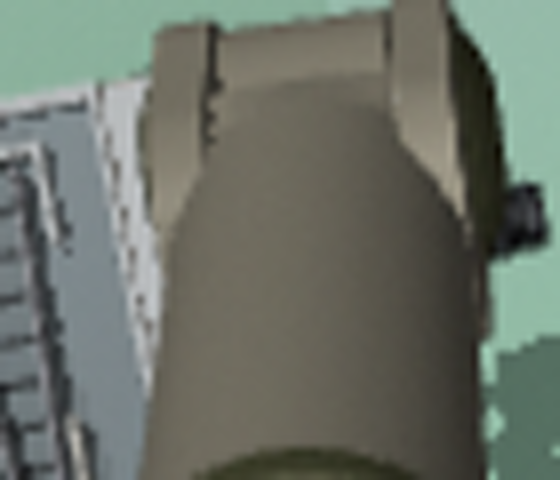

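```bash
for i in 1; do :; done; python3 -m crank '[{"delta_rot":[0,0,0],"slide":[0.001,0.0015,-0.001],"fingers":0},{"delta_rot":[0,0,0],"slide":[0,0,0],"fingers":0}]'
python3 -m crank '[{"delta_rot":[0,0,0],"slide":[0.0005,0.0015,0],"fingers":0},{"delta_rot":[0,0,0],"slide":[0,0,0],"fingers":0}]'
python3 -m crank '[{"delta_rot":[0,0,0],"slide":[0,0.0015,0],"fingers":0},{"delta_rot":[0,0,0],"slide":[0,0,0],"fingers":0}]'
```

```text
t: 23.55
position: [0.6166, 0.0147, 0.1134]
tcp_rot: [0.553, -0.548, 0.444, -0.444]
contact_force: [-0.6, -2.6, 6.8]
grip_width: -0.0
t: 23.8
position: [0.6168, 0.0148, 0.1128]
tcp_rot: [0.554, -0.548, 0.443, -0.444]
contact_force: [-0.7, -3.2, 7.3]
grip_width: 0.0003
t: 24.05
position: [0.6167, 0.0151, 0.1122]
tcp_rot: [0.554, -0.547, 0.443, -0.444]
contact_force: [-0.9, -2.3, 7.8]
grip_width: -0.0005
```

```bash
python3 -m crank '[{"delta_rot":[0,0,0],"slide":[0,0.003,0],"fingers":0},{"delta_rot":[0,0,0],"slide":[0,0.001,0],"fingers":0}]'
python3 -m crank '[{"delta_rot":[0,0,0],"slide":[0,0.003,0],"fingers":0}]'
python3 -m crank '[{"delta_rot":[0,0,0],"slide":[0,0.003,0],"fingers":0}]'
python3 -c "
from h import *
go(.6156,.0117,.112,12.2)"
```

```text
t: 24.3
position: [0.6169, 0.0157, 0.1094]
tcp_rot: [0.554, -0.547, 0.443, -0.444]
contact_force: [-1.9, -0.4, 9.3]
grip_width: 0.0001
t: 24.42
position: [0.6175, 0.0162, 0.1081]
tcp_rot: [0.555, -0.546, 0.443, -0.444]
contact_force: [-9.1, -1.0, 39.6]
grip_width: -0.0002
t: 24.55
position: [0.6177, 0.0163, 0.108]
tcp_rot: [0.555, -0.546, 0.443, -0.445]
contact_force: [-11.1, -1.9, 43.8]
grip_width: 0.0001
t 24.55 pos [0.6177 0.0163 0.108 ] phi 12.26 tilt [-0.006 -1.     0.012] F [-11.1  -1.9  43.8] w 0.0001
slide [ 0.004  -0.0041 -0.003 ] rot [-0.67  0.07 -0.33]
```

```bash
python3 -m crank '[{"delta_rot":[0,0,0],"slide":[0,0,0],"fingers":0}]'
python3 -m crank '[{"delta_rot":[-0.3,0,0],"slide":[0,-0.0003,0],"fingers":0}]'
python3 -c "
from h import *
go(.6156,.0117,.1095,12.2)"
```

```text
t: 24.68
position: [0.6171, 0.0159, 0.1094]
tcp_rot: [0.555, -0.546, 0.443, -0.445]
contact_force: [-3.0, -3.0, 7.6]
grip_width: 0.0
t: 24.8
position: [0.617, 0.0153, 0.1106]
tcp_rot: [0.553, -0.548, 0.444, -0.444]
contact_force: [-1.0, -3.4, 6.8]
grip_width: -0.0001
t 24.8 pos [0.617  0.0153 0.1106] phi 12.22 tilt [-0.005 -1.     0.006] F [-1.  -3.4  6.8] w -0.0001
slide [ 0.0032  0.001  -0.0021] rot [-0.37  0.02 -0.28]
```

```bash
python3 -m crank '[{"delta_rot":[0,0,0],"slide":[0,0.002,0],"fingers":0},{"delta_rot":[0,0,0],"slide":[0,0.0007,0],"fingers":0},{"delta_rot":[0,0,0],"slide":[0,0.0007,0],"fingers":0},{"delta_rot":[0,0,0],"slide":[0,0.0007,0],"fingers":0}]'
```

```text
t: 25.3
position: [0.617, 0.0157, 0.1093]
tcp_rot: [0.554, -0.547, 0.444, -0.444]
contact_force: [-1.7, -0.7, 10.6]
grip_width: 0.0004
```

```bash
python3 -m crank '[{"delta_rot":[0,0,0],"slide":[0,0.0007,0],"fingers":0},{"delta_rot":[0,0,0],"slide":[0,0.0007,0],"fingers":0},{"delta_rot":[0,0,0],"slide":[0,0.0007,0],"fingers":0},{"delta_rot":[0,0,0],"slide":[0,0.0007,0],"fingers":0}]'
```

```text
t: 25.8
position: [0.617, 0.0158, 0.1091]
tcp_rot: [0.554, -0.546, 0.443, -0.445]
contact_force: [-2.5, -2.0, 11.6]
grip_width: 0.0004
```

```bash
python3 -m crank '[{"delta_rot":[0,0,0],"slide":[0,0.0006,0],"fingers":0},{"delta_rot":[0,0,0],"slide":[0,0.0006,0],"fingers":0},{"delta_rot":[0,0,0],"slide":[0,0.0006,0],"fingers":0},{"delta_rot":[0,0,0],"slide":[0,0.0006,0],"fingers":0},{"delta_rot":[0,0,0],"slide":[0,0.0006,0],"fingers":0},{"delta_rot":[0,0,0],"slide":[0,0.0006,0],"fingers":0},{"delta_rot":[0,0,0],"slide":[0,0.0006,0],"fingers":0},{"delta_rot":[0,0,0],"slide":[0,0.0006,0],"fingers":0}]'
python3 -m crank '[{"delta_rot":[0,0,0],"slide":[0,0.0007,0],"fingers":0},{"delta_rot":[0,0,0],"slide":[0,0.0007,0],"fingers":0},{"delta_rot":[0,0,0],"slide":[0,0.0007,0],"fingers":0},{"delta_rot":[0,0,0],"slide":[0,0.0007,0],"fingers":0},{"delta_rot":[0,0,0],"slide":[0,0.0007,0],"fingers":0},{"delta_rot":[0,0,0],"slide":[0,0.0007,0],"fingers":0},{"delta_rot":[0,0,0],"slide":[0,0.0007,0],"fingers":0},{"delta_rot":[0,0,0],"slide":[0,0.0007,0],"fingers":0}]'
python3 - <<'E'
from h import *
s=camera("side");t=camera("top")
for i in range(6): camera("side")
go(.6156,.0117,.1095,12.2)
crop(s,"fin_s",110,190,260,340,4); crop(t,"fin_t",130,140,250,225,6)
cv2.imwrite("pics/fin_full.png",t["pixels"][:,:,::-1])
E
```

```text
t: 26.8
position: [0.617, 0.0157, 0.1094]
tcp_rot: [0.554, -0.546, 0.443, -0.446]
contact_force: [-2.3, -2.0, 11.1]
grip_width: -0.0002
t: 27.8
position: [0.617, 0.0159, 0.1091]
tcp_rot: [0.555, -0.545, 0.443, -0.447]
contact_force: [-3.0, -0.8, 11.4]
grip_width: -0.0003
t 28.2 pos [0.617  0.0158 0.1091] phi 12.05 tilt [-0.005 -1.     0.015] F [-2.2 -1.5 11.9] w 0.0
slide [ 0.0037 -0.0005 -0.0023] rot [-0.85 -0.15 -0.27]
```

Run:
```python
from h import *
s=camera("side");S=get_state();print(S["t"],S["position"].round(4),S["contact_force"].round(1))
im=s["pixels"].astype(int);m=((im[...,0]>110)&(im[...,1]<70)&(im[...,2]<70));m[:200]=0;m[260:]=0;m[:,:190]=0;m[:,245:]=0
ys,xs=np.nonzero(m);print("red rows",ys.min(),ys.max(),"cols",xs.min(),xs.max(),len(xs))
O=np.array([.5712,.1986,0]);a=np.radians(12.2);ex=np.array([np.cos(a),np.sin(a),0]);ey=np.array([-ex[1],ex[0],0])
for dial in(0,.35,.7,.9,1.05,1.12):
    th=.611-dial
    q=lambda r,w:proj(s,O+ex*(.003+w)-ey*(.120+r*np.cos(th))+np.array([0,.008,.144+r*np.sin(th)]))
    print(dial,"outer corners",q(.096,-.015).round(1),q(.096,.015).round(1),"inner",q(.06,-.015).round(1),q(.06,.015).round(1))
ref=cv2.imread("pics/top0.png")[:,:,::-1].astype(int);t=camera("top")["pixels"].astype(int)
d=np.abs(t-ref).max(2)>60
for n,(x0,y0,x1,y1) in dict(saucer=(264,134,299,168),cup=(315,130,342,157),mug=(370,158,403,190),wall=(388,205,408,262),chips=(318,257,336,275),rack=(124,242,212,266),pink1=(200,95,225,138),pink2=(352,260,383,306)).items(): print(n,d[y0:y1,x0:x1].mean().round(3))
```

```text
28.25 [0.617  0.0159 0.1091] [-1.8 -1.4 11.9]
red rows 240 242 cols 222 227 9
0 outer corners [227.2 213. ] [215.9 210.8] inner [223.9 227.1] [212.5 224.9]
0.35 outer corners [230.3 217.6] [219.3 215.5] inner [225.9 229.8] [214.7 227.5]
0.7 outer corners [231.8 225.7] [221.1 223.6] inner [226.9 234.8] [216.  232.6]
0.9 outer corners [232.  231.5] [221.3 229.4] inner [227.1 238.5] [216.2 236.3]
1.05 outer corners [231.8 236.3] [221.2 234.2] inner [227.  241.6] [216.1 239.3]
1.12 outer corners [231.6 238.7] [221.  236.5] inner [226.8 243.1] [216.  240.8]
saucer 0.0
cup 0.0
mug 0.0
wall 0.0
chips 0.068
rack 0.136
pink1 0.0
pink2 0.0
```

```bash
python3 -c "
from h import *
go(.617,.0159,.109,12.2); print(close_job())"
```

```text
t 28.3 pos [0.617  0.0159 0.1091] phi 12.05 tilt [-0.005 -1.     0.015] F [-2.  -2.1 10.4] w 0.0001
slide [-0.      0.0001 -0.    ] rot [-0.85 -0.15 -0.27]
the job is handed in; nothing more can be done
None
```

I laid the tongs and the brush flat in their own bays, bow end and handle end in the narrow ends. I then pressed the red lever to the third click and handed in at 28.3 s with the closed fingers still holding it down.

- **Tongs and brush:** the last pictures from above and from the side show both inside their ribs. Both were set on the tray floor before I let go.
- **Lever:** the end stop showed at a fingertip height of 108 mm, where I briefly pressed with about 44 N through the fingertips before backing off. I then held it at about 109 mm with 10 to 12 N from about t = 25.2 s. That puts the dial at about 1.1 rad, between the third click and the stop. The dial's angle cannot be read directly. The few red pixels still visible in the side view agree with it.
- **Other objects:** the saucer, dice cup, mug, tile wall and both pink brushes are unchanged in the before-and-after pictures. The image patches around the chip stack and tile rack differ by 7% and 14%. I took that to be the arm and its shadow, but could not confirm it because the picture-viewing limit was reached, so I never saw the final pictures.
- **Cameras:** the side camera read about 8 mm off in y compared with the arm, so I relied on the top camera and the measured tool pose.

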